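# Hang the pail under the link on the folding bracket

### The job

Swing the red folding bracket of the rail stand fully out to its stop, hang the brass link by its upper eye on the bracket between the black collar and the upturned tip and let go of it, then hang the small steel pail by its hook from the link's lower loop, so that link and pail hang freely as a chain, clear of the table and at rest. Leave everything else where it is.

Things in the scene. Friction and masses are not known exactly. Their poses are not given: they have to be found in the camera images.
- swing_bracket (a joint): folding bracket of the rail stand, turning about an upright hinge: 0 = folded flat over the stand's rail, 1.571 = its stop, standing straight out from the rail (counter-clockwise seen from above opens it). Starts at 0.15 to 0.5. Stiff hinge (0.15 N m), no spring, stays where left.
- bracket_root (a point): point on the folding bracket's hinge axis and centreline, 270 mm above the table; the bracket runs from here along +y. Hinge boss 26 mm in diameter, 36 mm tall. The stand is an open frame: 18 mm round posts under the hinge and 170 mm along the rail, a 10 mm rail at 190 mm height, a 10 mm base plate 80 mm deep.
- bracket_seat (a point): hanging place on the centreline of the folding bracket, 105.5 mm from the hinge: halfway between the black collar (18 mm diameter, its outer face 86 mm from the hinge) and the upturned tip; 39 mm of free bar. The bar is red, round, 10 mm in diameter; +y runs along it to the tip.
- bracket_tip (a point): centre of the upturned end of the folding bracket, 130 mm from the hinge: a round upright peg 10 mm in diameter whose top is 19 mm above the bar's centreline; this point lies 10 mm above the bar's centreline. Can be pinched from above.
- link_grip (a point): centre of the yellow grip block (10 mm x, 20 mm y, 30 mm z) on top of the brass hanger link: a flat upright link of 7 mm round bar, 156 mm tall in all, in its y-z plane, 140 g; both eyes open along x. It starts standing loosely, leaning a little, in a slot of a wooden rack (100 x 74 mm, 56 mm high), foot 10 mm above the table; lift it straight up.
- link_eye (a point): underside of the top bar of the link's upper eye, where it hangs on a bar: 22 mm below the grip block's centre. The eye is 33 mm wide and 36 mm tall inside (this point is its highest).
- link_loop (a point): upper side of the bottom bar of the link's lower loop, 112 mm below the upper eye point. The loop is 21 mm wide (y) and 34 mm tall inside, this point is its lowest, and its bar is 7 mm thick.
- pail_grip (a point): grip point on the blue upright strap of the small steel pail: strap 16 mm (x) by 10 mm (y), its top 24 mm above this point, this point 78 mm above the pail's underside and 33 mm above the pail's rim; the pail's centre line lies 42 mm ahead along +x. Pail 68 mm in diameter, 45 mm tall, about 0.2 kg. Pinch it across y.
- pail_hook (a point): underside of the crown of the pail's dark 6 mm wire hook: 40.5 mm ahead (+x) of the grip point, 35 mm above it, about over the centre of mass. Mouth opens down; its point ends 11 mm ahead, 18 mm below; the wire tops out 6 mm above. A hand straight down would foul the link above; one leaning back about 25 to 45 degrees, fingers pointing forward (+x) and down, clears it.
- thermos: black flask, 70 mm diameter, 190 mm tall, origin under its centre; to be left alone
- jar: small amber jar with red lid, 40 mm diameter, 50 mm tall, origin under its centre; to be left alone
- bowl: white bowl, 90 mm wide, 35 mm tall, origin under its centre; to be left alone
- spatula: spatula lying flat, 240 mm long, along its x; to be left alone
- mug: blue mug, 76 mm wide, 85 mm tall, origin under its centre; to be left alone
- dispenser: blue tape dispenser, 200 x 90 mm, 130 mm tall, origin under its centre; to be left alone
- board: small green board, 9 x 64 x 95 mm, standing in the rack's other slot, 51 mm from the link, origin under its centre; to be left alone
Not all that is in view belongs to the job. Of the things that look like the part that bears link_grip, the smaller one is meant.

How it is judged:
By the outcome, as a careful person would: the job done as asked, in the order asked, and still so for the second after the job is handed in, with the robot touching nothing.
It also fails if it takes over 72 s, if anything falls off the work surface, if the arm or the gripper's body presses on something with over 40 N, if the wrist force passes 120 N, or if a joint passes its speed limit or range.

### The arm

A 6-joint arm with a two-finger parallel gripper is mounted at the origin on the work surface. World frame = base frame: x ahead of the robot, y to its left, z up, the work surface at z = 0. Lengths are in mm, angles in rad, forces in N, time in s.
With the tool pointing down it reaches from about 225 to 875 mm from the base axis. Payload 3.4 kg.
Tool frame: the origin (TCP) lies between the finger pads; the fingertips stand 22 mm ahead of it and the grasp point (between the pads) lies 3 mm ahead of it; z points along the fingers, x is the direction in which the jaws open and shut, and the axes are right-handed (so a half turn about z gives the same grasp; the last joint's range is limited). The gripper opens to 85 mm and grips with 20 to 120 N. Pads are 22 mm wide; open, the fingers measure 114 mm over their backs; the gripper's body (76 mm by 85 mm) begins 54 mm behind the grasp point. The pads swing forward as they close: fully open they stand 13 mm farther back than shut.
Start: joints at [-1.386, 0.276, 1.505, -0, 1.361, -0.121], TCP at [173.106, -548.356, 253.328] pointing down, gripper open.
Joint ranges: [-2.89, 2.89], [-0.75, 2.08], [0.22, 2.7], [-1.18, 4.32], [0.11, 2.71], [-2.7, 2.7]. Speed limits (rad/s): [2.57, 2.57, 3.14, 3.14, 3.14, 3.14].

### API

Orientations are given as a 3x3 rotation matrix whose columns are the frame's x, y, z axes.
In Python, from cell import manip gives the robot as it stands.
- The arm moves only by the shell command python3 -m jog 'ROWS' [FORCE]. ROWS is JSON, a list of rows, each an object of numbers: "x", "y", "z": the shift along the tool's x, y, z in units of 30 mm (1.0 is 30 mm); "roll": the turn about the tool's z in units of 5 degrees (1.0 is 5 degrees); "claw": the finger opening in mm, from 0 to 85.4. In form: [{"x": .., "y": .., "z": .., "roll": .., "claw": ..}, ...]. A call has 1 to 8 rows; each row is the pose to reach, as a shift and turn from the pose commanded when the call began, along the tool's axes at that moment; what a row does not reach only later rows make up. A row lasts 1/10 s, in which the tool goes at most 50 mm and 8.59 degrees, less where a joint would pass 70% of its speed; a pose out of reach is approached as far as the arm can. A call with a gripper value outside its range is refused whole. The fingers move at their own pace and stop on an object; FORCE is the grip in N (left out, the last holds). Time passes only in rows, so rows that repeat a pose let the fingers close. It gives the time, the measured TCP pose, the force and the opening at its end, in the units of the state.
- manip.get_state(): the state, without advancing time (a new reading comes with each control period).
- manip.snapshot(name): name is "side" or "top"; returns the picture (480x640x3 uint8, red, green, blue); there is no depth.
- manip.get_calibration(name): a dict with "vertical_fov" (degrees; the focal length in pixels is half the picture's height over the tangent of half this angle, whatever the lens; pixels are square), "cx", "cy" (the principal point, pixels), "R" (3x3) and "t" (3): a world point X has camera coordinates R X + t. Camera axes: x right, y down, z forward; pixel columns grow to the right and rows downward; lengths in mm; the calibration is good to about 2 mm. A picture is of the moment at which its call begins. get_calibration takes no time and is no camera call.
- manip.job_done(): hands the job in, once; it reports no verdict.
The state is a dict: "time_s": time; "q": joint angles; "joint_vel": joint speeds; "effort": joint torques, N m; "tool_pos": TCP position; "ee_rot": TCP orientation; "ft_force": force on the tool from outside, world axes, zero at the start; "moment": the same for the moment, N m; "opening": opening from 0.0 (shut) to 1.0 (fully open).
Only numpy, scipy, OpenCV 4.12 (cv2) and the standard library are available. Lean on these libraries where they do the work, as an engineer would, in place of code of your own. Each camera call takes 0.05 s, during which the arm holds its last target.

## Working session

There is one attempt and no reset: what is moved stays moved. The work goes in short steps, Python scripts to look and compute and a shell command to move; the robot and the scene stay as the last step left them, time stands still between calls to the robot, and variables do not carry over. Pictures are saved under pics/ and viewed, and the job is handed in when it is done.

```bash
ls; mkdir -p pics
python3 - <<'E'
from cell import manip
import cv2
for n in("side","top"):
    im=manip.snapshot(n); cv2.imwrite(f"pics/{n}0.png",im[:,:,::-1])
    print(n,manip.get_calibration(n))
print(manip.get_state())
E
```

```text
pics
side {'vertical_fov': 56.26669307755935, 'cx': 316.04351229005437, 'cy': 241.16541373730578, 'R': array([[-0.94100766, -0.33825575,  0.00936121],
       [-0.27233308,  0.74061484, -0.61426733],
       [ 0.2008464 , -0.58057963, -0.78904246]]), 't': array([ 452.17331265,  301.38943814, 1147.1096756 ])}
top {'vertical_fov': 52.20008040503584, 'cx': 320.74129129212497, 'cy': 233.9074204068789, 'R': array([[-0.00371568, -0.99993021,  0.01121464],
       [-0.98395413,  0.00165532, -0.17841392],
       [ 0.17838291, -0.01169762, -0.98389161]]), 't': array([ -62.75874037,  552.77285793, 1292.96246366])}
{'time_s': 0.1, 'q': array([-1.38602549e+00,  2.76510203e-01,  1.50601234e+00, -1.16007828e-06,
        1.36074370e+00, -1.21008865e-01]), 'joint_vel': array([ 0.00298251, -0.00244531, -0.00178713,  0.00150525,  0.00021543,
        0.00040851]), 'effort': array([ 1.03769577e-03, -4.17700052e+01, -2.46405244e+01, -2.67954056e-04,
        5.85230417e-03, -6.93360377e-06]), 'tool_pos': array([ 173.00166784, -547.88041599,  252.53618466]), 'ee_rot': array([[ 3.01036773e-01, -9.53612482e-01, -3.08589141e-04],
       [-9.53611085e-01, -3.01036864e-01,  1.64489321e-03],
       [-1.66148740e-03, -2.00899316e-04, -9.99998600e-01]]), 'ft_force': array([ 0.55662188, -0.24742542,  0.2085627 ]), 'moment': array([ 0.01733037, -0.00587403, -0.10918738]), 'opening': 0.9996925548248504}
```

View pics/side0.png

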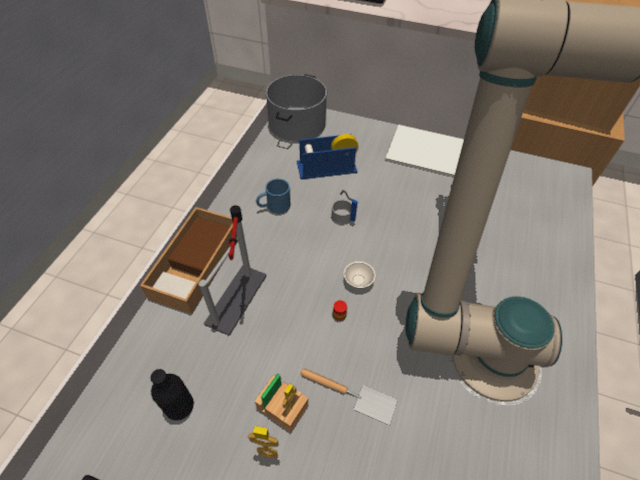

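View pics/top0.png

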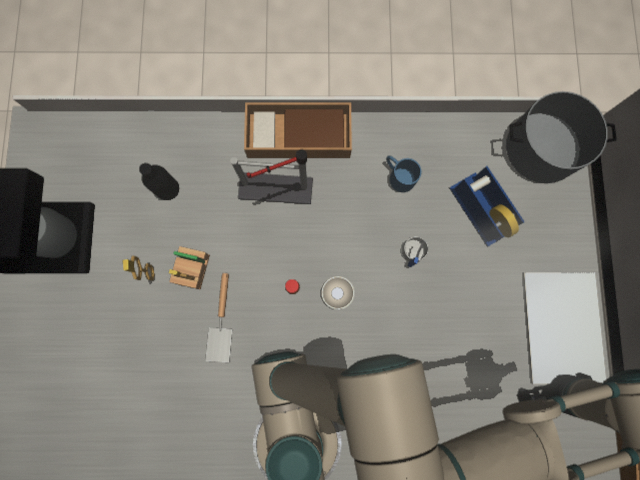

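```bash
cat > h.py <<'E'
import numpy as np, cv2
from cell import manip
CAL={n:manip.get_calibration(n) for n in("side","top")}
def F(n): return 240/np.tan(np.radians(CAL[n]['vertical_fov']/2))
def proj(n,X):
    c=CAL[n];p=c['R']@np.asarray(X,float)+c['t'];f=F(n);return np.array([c['cx']+f*p[0]/p[2],c['cy']+f*p[1]/p[2]])
def ray(n,uv):
    c=CAL[n];d=np.array([(uv[0]-c['cx'])/F(n),(uv[1]-c['cy'])/F(n),1.]);R=c['R']
    return -R.T@c['t'],R.T@d/np.linalg.norm(d)
def atz(n,uv,z):
    o,d=ray(n,uv);return o+d*(z-o[2])/d[2]
def tri(us,ut):
    o1,d1=ray("side",us);o2,d2=ray("top",ut)
    A=np.stack([d1,-d2],1);s=np.linalg.lstsq(A,o2-o1,rcond=None)[0]
    p,q=o1+d1*s[0],o2+d2*s[1];return (p+q)/2,np.linalg.norm(p-q)
def snap(n,name,crop=None,k=1):
    im=manip.snapshot(n);cv2.imwrite(f"pics/{name}_full.png",im[:,:,::-1])
    return crp(im,name,crop,k)
def crp(im,name,crop,k):
    if crop: x0,y0,x1,y1=crop;im=im[y0:y1,x0:x1]
    im=cv2.resize(im,None,fx=k,fy=k,interpolation=cv2.INTER_CUBIC);cv2.imwrite(f"pics/{name}.png",im[:,:,::-1])
E
python3 - <<'E'
import cv2
from h import *
s=cv2.imread("pics/side0.png")[:,:,::-1];t=cv2.imread("pics/top0.png")[:,:,::-1]
a=cv2.resize(s[195:335,195:285],None,fx=4,fy=4,interpolation=2); b=cv2.resize(t[140:215,220:320],None,fx=4,fy=4,interpolation=2)
def put(name,l):
    H=max(i.shape[0] for i in l);o=np.zeros((H,sum(i.shape[1] for i in l),3),np.uint8);x=0
    for i in l:o[:i.shape[0],x:x+i.shape[1]]=i;x+=i.shape[1]
    cv2.imwrite(f"pics/{name}.png",o[:,:,::-1]);print(o.shape)
put("c1",[a,b])
a=cv2.resize(s[365:465,235:325],None,fx=4.5,fy=4.5,interpolation=2); b=cv2.resize(t[235:300,115:215],None,fx=3.9,fy=3.9,interpolation=2)
put("c2",[a,b])
a=cv2.resize(s[180:230,325:375],None,fx=7,fy=7,interpolation=2); b=cv2.resize(t[225:275,390:440],None,fx=7,fy=7,interpolation=2)
put("c3",[a,b])
E
```

```text
(560, 760, 3)
(450, 795, 3)
(350, 700, 3)
```

View pics/c1.png

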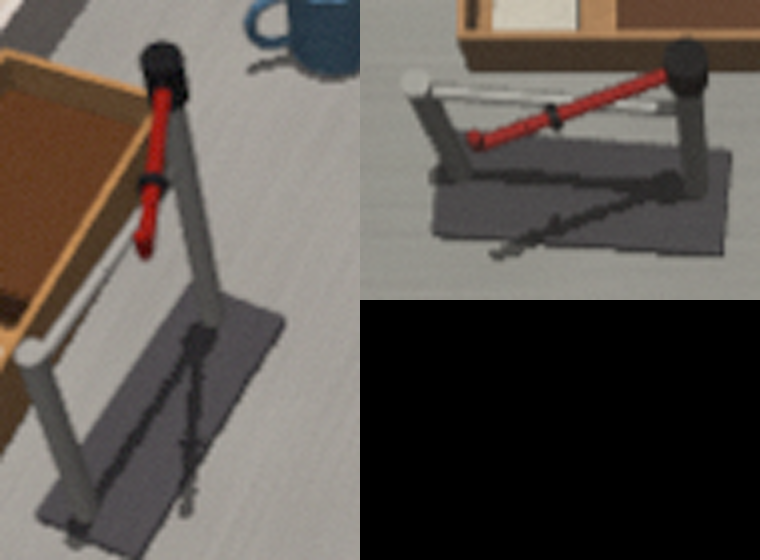

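View pics/c2.png

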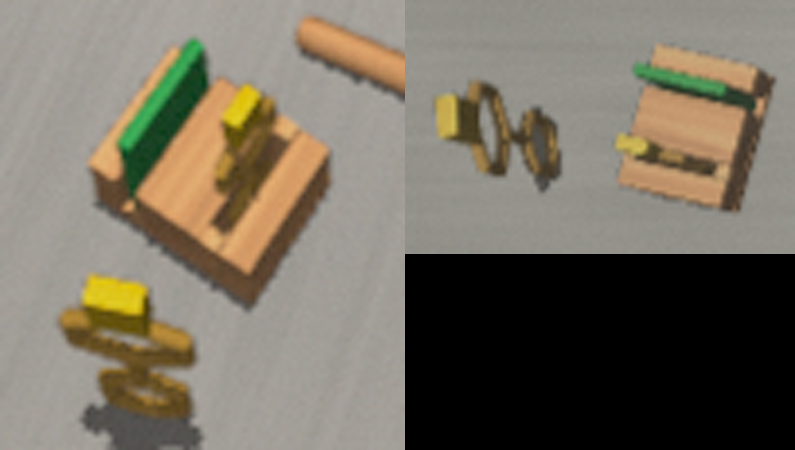

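View pics/c3.png

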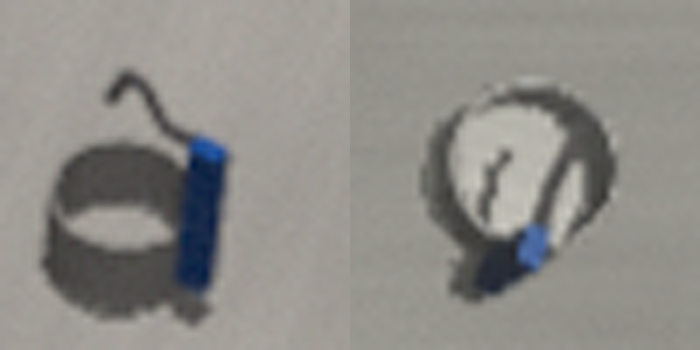

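Run:
```python
from h import *
np.set_printoptions(precision=1,suppress=True)
P={'boss':((235.5,208.7),(301.5,153),288),'tip':((231.2,255),(249,174.2),280),'postfar':((203,283),(234,160.5),195),
'linktop':((289,387.2),(173.2,272.4),166),'strap':((354.7,201.3),(416.1,260.3),102),'hook':((342.9,190.7),(421.8,246),119)}
for k,(s,t,z) in P.items():
    print(k,*tri(s,t),'zfix',atz('side',s,z),atz('top',t,z))
# pail: rim center  (side ~ (118,185) of crop mean of rim ellipse) top rim ellipse
print('rim',tri((325+118/7,180+190/7),(390+(520-350)/7,225+165/7)))
# link rack corners(top face z=56) top view
for u in [(632,155),(715,168)]:
    print('link ends',atz('top',((u[0]-405)/3.9+115,u[1]/3.9+235),56))
for u in [(655,46),(772,78),(740,210),(620,183)]:
    print('rack',atz('top',((u[0]-405)/3.9+115,u[1]/3.9+235),56))
```

```text
boss [697.1 -18.1 287.4] 5.895282528038216 zfix [693.6 -17.5 288. ] [700.  -17.6 288. ]
tip [649.2 103.4 278.7] 5.2018560199182975 zfix [645.8 104.2 280. ] [651.5 103.8 280. ]
postfar [708.7 152.1 202.9] 4.140846954048438 zfix [710.2 148.1 195. ] [713.5 154.  195. ]
linktop [434.9 299.5 167.6] 1.894089398150535 zfix [434.3 298.9 166. ] [436.1 300.1 166. ]
strap [ 472.  -313.5   98.5] 2.085406142801058 zfix [ 470.3 -310.3  102. ] [ 472.7 -312.7  102. ]
hook [ 510.6 -325.6  117.2] 4.946531500468872 zfix [ 512.6 -323.8  119. ] [ 507.8 -325.4  119. ]
rim (array([ 511. , -319.5,   51.1]), np.float64(0.6402904013905412))
link ends [441.  331.6  56. ]
link ends [431.9 274.3  56. ]
rack [516.7 319.4  56. ]
rack [494.1 237.6  56. ]
rack [403.1 256.1  56. ]
rack [421.8 338.8  56. ]
```

```bash
cat >> h.py <<'E'
def go(tgt,yaw=None,st=None):
    st=st or manip.get_state();R=st['ee_rot'];p=st['tool_pos']
    d=R.T@(np.asarray(tgt,float)-p)/30
    cy=np.degrees(np.arctan2(R[1,0],R[0,0]));out=''
    if yaw is not None:
        dy=(yaw-cy+90)%180-90; out=f" roll {-dy/5:.2f} (alt {-(dy-180*np.sign(dy))/5:.2f})"
    print(f"t {st['time_s']:.1f} pos {np.round(p,1)} yaw {cy:.1f} q6 {st['q'][5]:.2f} F {np.round(st['ft_force'],1)} M {np.round(st['moment'],2)} op {st['opening']*85.4:.1f} tilt {np.degrees(np.arccos(-R[2,2])):.1f} -> x {d[0]:.2f} y {d[1]:.2f} z {d[2]:.2f}{out}")
E
python3 - <<'E'
from h import *
go((400,-250,335),None)
go((649,103,335),21.6)
E
```

```text
t 0.1 pos [ 173.  -547.9  252.5] yaw -72.5 q6 -0.12 F [ 0.6 -0.2  0.2] M [ 0.02 -0.01 -0.11] op 85.4 tilt 0.1 -> x -7.20 y -10.21 z -2.73
t 0.1 pos [ 173.  -547.9  252.5] yaw -72.5 q6 -0.12 F [ 0.6 -0.2  0.2] M [ 0.02 -0.01 -0.11] op 85.4 tilt 0.1 -> x -15.92 y -21.66 z -2.72 roll 17.18 (alt -18.82)
```

```bash
python3 -m jog '[{"z":-20},{"z":-20},{"z":-20},{"z":-20},{"z":-20},{"z":-20},{"z":-20},{"z":-20}]'; python3 -c "
from h import *
go((173,-548,600));print(manip.get_state()['q'])"
```

```text
t 0.1 pos [ 173.  -547.9  252.5] yaw -72.5 q6 -0.12 F [ 0.6 -0.2  0.2] M [ 0.02 -0.01 -0.11] op 85.4 tilt 0.1 -> x -0.02 y -0.00 z -11.58
[-1.38602549e+00  2.76510203e-01  1.50601234e+00 -1.16007828e-06
  1.36074370e+00 -1.21008865e-01]schema error: expected keys x, y, z, roll, claw
```

```bash
python3 -m jog '[{"x":0,"y":0,"z":-20,"roll":0,"claw":85},{"x":0,"y":0,"z":-20,"roll":0,"claw":85},{"x":0,"y":0,"z":-20,"roll":0,"claw":85},{"x":0,"y":0,"z":-20,"roll":0,"claw":85},{"x":0,"y":0,"z":-20,"roll":0,"claw":85},{"x":0,"y":0,"z":-20,"roll":0,"claw":85},{"x":0,"y":0,"z":-20,"roll":0,"claw":85},{"x":0,"y":0,"z":-20,"roll":0,"claw":85}]'; python3 -c "
from h import *
go((173,-548,600));print(manip.get_state()['q'])"
```

```text
time_s: 0.9
tool_pos: [173.1, -548.2, 646.1]
ee_rot: [[0.301, -0.954, 0.001], [-0.954, -0.301, -0.003], [0.003, 0.0, -1.0]]
ft_force: [1.2, -2.8, 1.9]
opening: 0.995
t 0.9 pos [ 173.1 -548.2  646.1] yaw -72.5 q6 -0.12 F [ 1.2 -2.8  1.9] M [-0.03  0.02  0.02] op 85.0 tilt 0.2 -> x -0.01 y 0.00 z 1.54
[-1.38592883e+00  3.92245304e-01  3.48715071e-01 -4.72022031e-06
  2.39723834e+00 -1.20991798e-01]
```

```bash
python3 -m jog '[{"x":0,"y":0,"z":-8,"roll":0,"claw":85},{"x":0,"y":0,"z":-8,"roll":0,"claw":85},{"x":0,"y":0,"z":-8,"roll":0,"claw":85},{"x":0,"y":0,"z":-8,"roll":0,"claw":85}]'; python3 -c "
from h import *
go((173,-548,600));print(manip.get_state()['q'])"
```

```text
time_s: 1.3
tool_pos: [155.2, -491.3, 704.2]
ee_rot: [[0.301, -0.954, 0.008], [-0.953, -0.301, -0.027], [0.028, 0.001, -1.0]]
ft_force: [-0.2, -1.2, 0.4]
opening: 1.0
t 1.3 pos [ 155.2 -491.3  704.2] yaw -72.5 q6 -0.13 F [-0.2 -1.2  0.4] M [ 0.04  0.02 -0.06] op 85.4 tilt 1.6 -> x 1.88 y -0.00 z 3.53
[-1.40213505  0.35725427  0.22038626  0.00561009  2.5357795  -0.13248891]
```

```bash
python3 -m jog '[{"x":-8,"y":0,"z":-8,"roll":0,"claw":85},{"x":-8,"y":0,"z":-8,"roll":0,"claw":85},{"x":-8,"y":0,"z":-8,"roll":0,"claw":85},{"x":-8,"y":0,"z":-8,"roll":0,"claw":85},{"x":-8,"y":0,"z":-8,"roll":0,"claw":85},{"x":-8,"y":0,"z":-8,"roll":0,"claw":85}]'; python3 -c "
from h import *
go((173,-548,600));print(manip.get_state()['q'])"
```

```text
time_s: 1.9
tool_pos: [96.9, -303.3, 794.7]
ee_rot: [[0.3, -0.954, 0.011], [-0.951, -0.3, -0.081], [0.08, 0.014, -0.997]]
ft_force: [-0.5, 1.1, -0.5]
opening: 0.994
t 1.9 pos [  96.9 -303.3  794.7] yaw -72.5 q6 -0.21 F [-0.5  1.1 -0.5] M [ 0.04 -0.01 -0.02] op 84.9 tilt 4.7 -> x 8.00 y -0.06 z 7.15
[-1.48507317  0.12970653  0.22038376  0.00852411  2.71013241 -0.21171998]
```

```bash
python3 -m jog '[{"x":-4,"y":0,"z":-16,"roll":0,"claw":85},{"x":-4,"y":0,"z":-16,"roll":0,"claw":85},{"x":-4,"y":0,"z":-16,"roll":0,"claw":85},{"x":-4,"y":0,"z":-16,"roll":0,"claw":85}]'; python3 -c "
from h import *
go((173,-548,600));print(manip.get_state()['q'])"; python3 -m jog '[{"x":8,"y":0,"z":10,"roll":0,"claw":85},{"x":8,"y":0,"z":10,"roll":0,"claw":85},{"x":8,"y":0,"z":10,"roll":0,"claw":85},{"x":8,"y":0,"z":10,"roll":0,"claw":85},{"x":8,"y":0,"z":10,"roll":0,"claw":85},{"x":8,"y":0,"z":10,"roll":0,"claw":85},{"x":8,"y":0,"z":10,"roll":0,"claw":85}]'; python3 -c "
from h import *
go((173,-548,600));print(manip.get_state()['q'])"
```

```text
time_s: 2.3
tool_pos: [90.4, -272.6, 808.9]
ee_rot: [[0.3, -0.954, 0.011], [-0.946, -0.299, -0.129], [0.127, 0.028, -0.992]]
ft_force: [-0.1, -0.6, 0.2]
opening: 0.998
t 2.3 pos [  90.4 -272.6  808.9] yaw -72.4 q6 -0.23 F [-0.1 -0.6  0.2] M [ 0.12 -0.01 -0.03] op 85.3 tilt 7.5 -> x 8.62 y -0.08 z 8.12
[-1.49688049  0.08135911  0.22066044  0.00459846  2.70954671 -0.22711416]
time_s: 3.0
tool_pos: [160.0, -516.4, 562.0]
ee_rot: [[0.3, -0.954, 0.011], [-0.946, -0.299, -0.126], [0.123, 0.027, -0.992]]
ft_force: [0.6, -1.0, -0.3]
opening: 0.998
t 3.0 pos [ 160.  -516.4  562. ] yaw -72.4 q6 -0.13 F [ 0.6 -1.  -0.3] M [ 0.02  0.04 -0.04] op 85.2 tilt 7.3 -> x 1.28 y -0.06 z -1.12
[-1.39181228  0.14761196  0.94006089 -0.01221144  1.92780175 -0.13187489]
```

```bash
python3 -c "
from h import *
go((649,104,340),21.6)"
```

```text
t 3.0 pos [ 160.  -516.4  562. ] yaw -72.4 q6 -0.13 F [ 0.6 -1.  -0.3] M [ 0.02  0.04 -0.04] op 85.2 tilt 7.3 -> x -15.57 y -21.94 z 4.92 roll 17.20 (alt -18.80)
```

```bash
python3 -m jog '[{"x":-15.57,"y":-21.94,"z":4.92,"roll":-18.8,"claw":30},{"x":-15.57,"y":-21.94,"z":4.92,"roll":-18.8,"claw":30},{"x":-15.57,"y":-21.94,"z":4.92,"roll":-18.8,"claw":30},{"x":-15.57,"y":-21.94,"z":4.92,"roll":-18.8,"claw":30},{"x":-15.57,"y":-21.94,"z":4.92,"roll":-18.8,"claw":30},{"x":-15.57,"y":-21.94,"z":4.92,"roll":-18.8,"claw":30},{"x":-15.57,"y":-21.94,"z":4.92,"roll":-18.8,"claw":30},{"x":-15.57,"y":-21.94,"z":4.92,"roll":-18.8,"claw":30}]'; python3 -c "
from h import *
go((649,104,340),21.6)"
```

```text
time_s: 3.8
tool_pos: [399.4, -210.8, 454.6]
ee_rot: [[0.998, -0.059, 0.01], [-0.058, -0.99, -0.127], [0.018, 0.126, -0.992]]
ft_force: [1.9, -1.2, 0.8]
opening: 0.353
t 3.8 pos [ 399.4 -210.8  454.6] yaw -3.3 q6 -0.52 F [ 1.9 -1.2  0.8] M [0.05 0.   0.02] op 30.2 tilt 7.3 -> x 7.63 y -11.37 z 2.54 roll -4.98 (alt 31.02)
```

```bash
python3 -m jog '[{"x":7.63,"y":-11.37,"z":2.54,"roll":-5,"claw":26},{"x":7.63,"y":-11.37,"z":2.54,"roll":-5,"claw":26},{"x":7.63,"y":-11.37,"z":2.54,"roll":-5,"claw":26},{"x":7.63,"y":-11.37,"z":2.54,"roll":-5,"claw":26},{"x":7.63,"y":-11.37,"z":2.54,"roll":-5,"claw":26},{"x":7.63,"y":-11.37,"z":2.54,"roll":-5,"claw":26},{"x":7.63,"y":-11.37,"z":2.54,"roll":-5,"claw":26},{"x":7.63,"y":-11.37,"z":2.54,"roll":-5,"claw":26}]'; python3 -c "
from h import *
go((649,104,340),21.6)
snap('side','b1',(160,140,360,340),3);snap('top','b1t',(180,100,380,250),3)"
```

```text
time_s: 4.6
tool_pos: [640.4, 89.8, 344.4]
ee_rot: [[0.932, 0.363, 0.01], [0.361, -0.924, -0.128], [-0.038, 0.123, -0.992]]
ft_force: [0.5, -1.8, 0.1]
opening: 0.305
t 4.6 pos [640.4  89.8 344.4] yaw 21.2 q6 -0.28 F [ 0.5 -1.8  0.1] M [ 0.03 -0.   -0.01] op 26.0 tilt 7.4 -> x 0.44 y -0.35 z 0.09 roll -0.08 (alt 35.92)
```

View pics/b1.png

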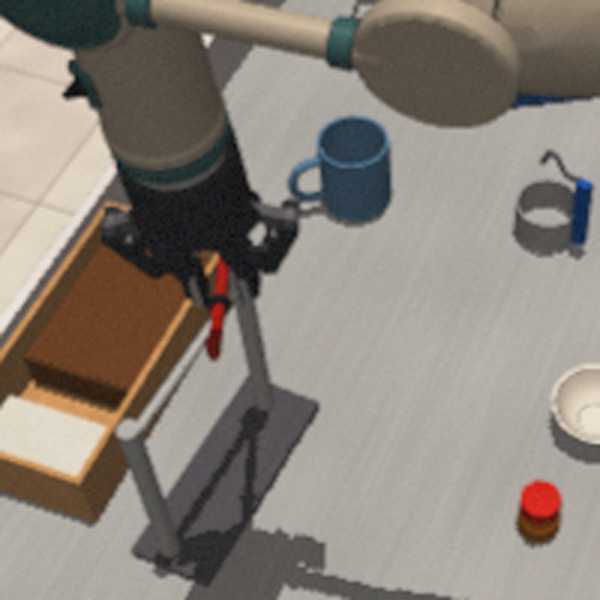

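View pics/b1t.png

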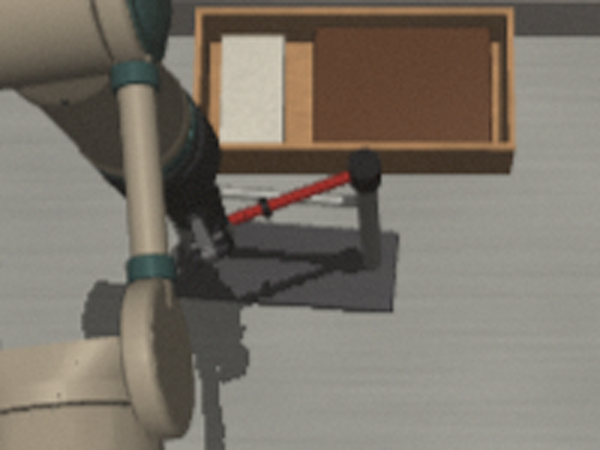

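```bash
python3 -c "
from h import *
go((649,104,335),21.6)
go((649,104,281),21.6)"
```

```text
t 4.7 pos [641.7  92.9 340. ] yaw 21.5 q6 -0.28 F [-0.9 -1.1 -0.1] M [0.04 0.02 0.  ] op 26.1 tilt 7.2 -> x 0.37 y -0.27 z 0.12 roll -0.03 (alt 35.97)
t 4.7 pos [641.7  92.9 340. ] yaw 21.5 q6 -0.28 F [-0.9 -1.1 -0.1] M [0.04 0.02 0.  ] op 26.1 tilt 7.2 -> x 0.44 y -0.49 z 1.91 roll -0.03 (alt 35.97)
```

```bash
python3 -m jog '[{"x":0.4,"y":-0.3,"z":0.1,"roll":0,"claw":26},{"x":0.4,"y":-0.35,"z":0.8,"roll":0,"claw":26},{"x":0.44,"y":-0.45,"z":1.5,"roll":0,"claw":26},{"x":0.44,"y":-0.49,"z":1.91,"roll":0,"claw":26},{"x":0.44,"y":-0.49,"z":1.91,"roll":0,"claw":20}]'; python3 -c "
from h import *
go((649,104,281),21.6)
snap('side','b2',(160,140,360,340),3);snap('top','b2t',(180,100,380,250),3)"
```

```text
time_s: 5.2
tool_pos: [645.8, 98.3, 285.7]
ee_rot: [[0.932, 0.362, 0.008], [0.36, -0.924, -0.128], [-0.039, 0.122, -0.992]]
ft_force: [-0.4, 0.3, 0.1]
opening: 0.232
t 5.2 pos [645.8  98.3 285.7] yaw 21.1 q6 -0.25 F [-0.4  0.3  0.1] M [ 0.06 -0.01 -0.01] op 19.8 tilt 7.4 -> x 0.17 y -0.16 z 0.13 roll -0.10 (alt 35.90)
```

View pics/b2.png

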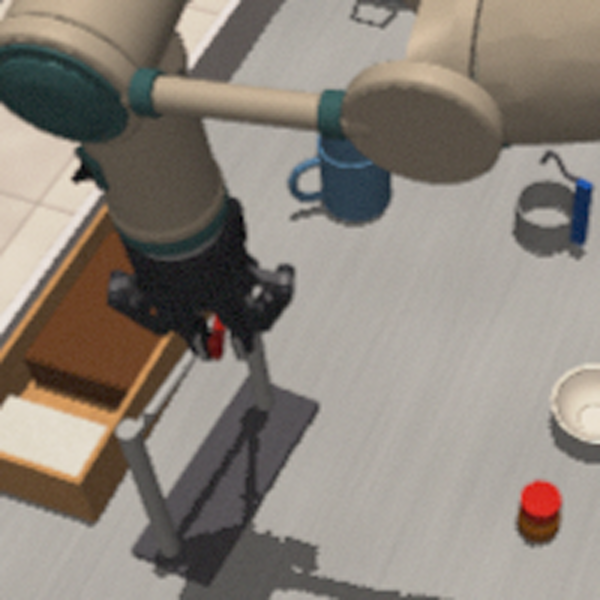

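View pics/b2t.png

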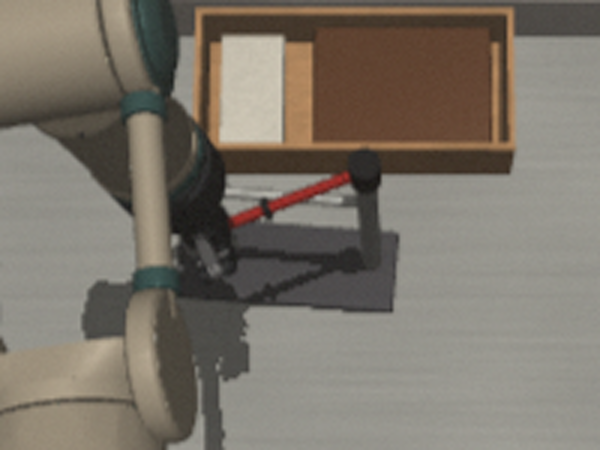

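```bash
python3 -c "
from h import *
st=manip.get_state();R=st['ee_rot'];p=st['tool_pos'];print(p)
c=np.array([697,-18]);g=(p+3*R[:,2])[:2];r=np.linalg.norm(g-c);a0=np.degrees(np.arctan2(*(g-c)[::-1]));print(r,a0)
for k in range(1,10):
    a=a0+7.6*k;t=np.radians(a);q=np.r_[c+128*np.array([np.cos(t),np.sin(t)]),282]-3*R[:,2]
    print(round(a,1),np.round(R.T@(q-p)/30,2),round(-7.6*k/5,2))
"
```

```text
[646.67003595  98.26120645 288.35310068]
126.32185820898938 113.4619600284867
121.1 [-0.56 -0.01  0.13] -1.52
128.7 [-1.11  0.12  0.17] -3.04
136.3 [-1.64  0.32  0.21] -4.56
143.9 [-2.13  0.59  0.26] -6.08
151.5 [-2.58  0.92  0.32] -7.6
159.1 [-2.99  1.31  0.38] -9.12
166.7 [-3.34  1.75  0.45] -10.64
174.3 [-3.63  2.23  0.52] -12.16
181.9 [-3.85  2.75  0.59] -13.68
```

```bash
python3 -m jog '[{"x":-0.56,"y":0,"z":0.15,"roll":-1.5,"claw":18},{"x":-1.11,"y":0.12,"z":0.2,"roll":-3,"claw":18},{"x":-1.64,"y":0.32,"z":0.25,"roll":-4.5,"claw":18},{"x":-2.13,"y":0.6,"z":0.3,"roll":-6,"claw":18},{"x":-2.58,"y":0.92,"z":0.35,"roll":-7.6,"claw":18},{"x":-2.99,"y":1.31,"z":0.4,"roll":-9.1,"claw":18},{"x":-3.34,"y":1.75,"z":0.45,"roll":-10.6,"claw":18}]'; python3 -c "
from h import *
go((649,104,281),21.6)
snap('side','b3',(160,140,360,340),3);snap('top','b3t',(180,100,380,250),3)"
```

```text
time_s: 6.0
tool_pos: [572.8, 12.3, 286.3]
ee_rot: [[0.267, 0.964, 0.016], [0.956, -0.263, -0.126], [-0.118, 0.049, -0.992]]
ft_force: [1.1, 1.4, -0.1]
opening: 0.211
t 6.0 pos [572.8  12.3 286.3] yaw 74.4 q6 -1.31 F [ 1.1  1.4 -0.1] M [ 0.32 -0.29  0.  ] op 18.0 tilt 7.3 -> x 3.62 y 1.63 z -0.17 roll 10.56 (alt -25.44)
```

View pics/b3.png

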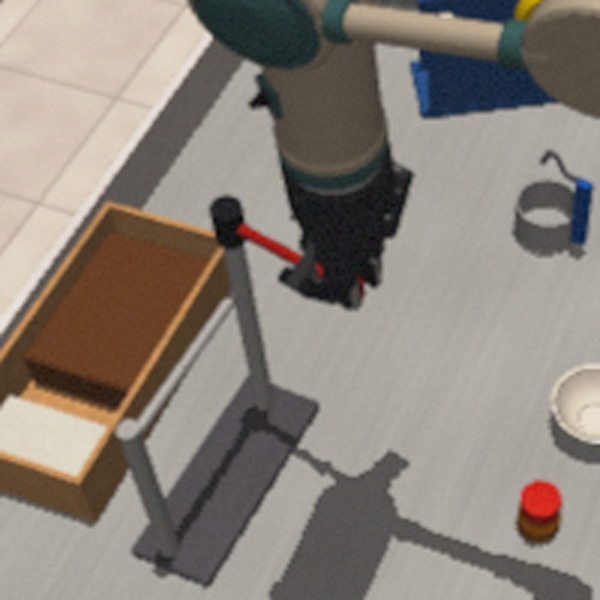

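View pics/b3t.png

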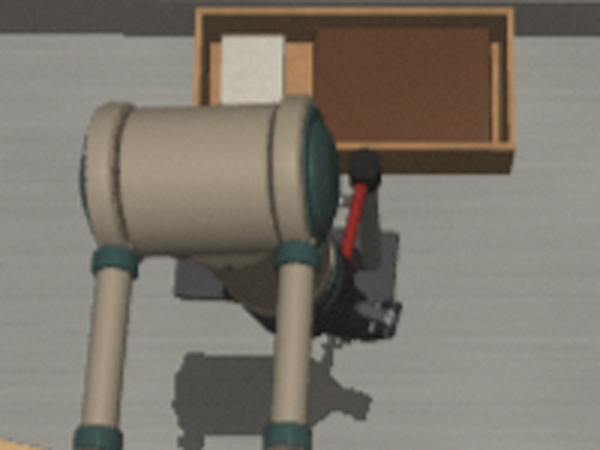

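```bash
python3 -c "
from h import *
st=manip.get_state();R=st['ee_rot'];p=st['tool_pos'];print(p)
c=np.array([697,-18]);g=(p+3*R[:,2])[:2];r=np.linalg.norm(g-c);a0=np.degrees(np.arctan2(*(g-c)[::-1]));print(r,a0)
for a in (171,174,176,178,179,180,182):
    t=np.radians(a);q=np.r_[c+128*np.array([np.cos(t),np.sin(t)]),279]-3*R[:,2]
    print(round(a,1),np.round(R.T@(q-p)/30,2),round(-(a-a0)/5,2))
"
```

```text
[572.24130693  10.78812977 286.31614056]
127.90976317802988 167.1702158050437
171 [-0.26  0.01  0.18] -0.77
174 [-0.48  0.05  0.21] -1.37
176 [-0.63  0.07  0.23] -1.77
178 [-0.77  0.11  0.24] -2.17
179 [-0.84  0.12  0.25] -2.37
180 [-0.92  0.14  0.26] -2.57
182 [-1.06  0.19  0.28] -2.97
```

```bash
python3 -m jog '[{"x":-0.26,"y":0,"z":0.1,"roll":-0.8,"claw":18},{"x":-0.48,"y":0.05,"z":0.1,"roll":-1.4,"claw":18},{"x":-0.63,"y":0.07,"z":0.1,"roll":-1.8,"claw":18},{"x":-0.75,"y":0.1,"z":0.1,"roll":-1.8,"claw":18},{"x":-0.82,"y":0.12,"z":0.1,"roll":-1.8,"claw":18}]'; python3 -c "
from h import *
go((649,104,281),21.6)";python3 -m jog '[{"x":-0.08,"y":0.01,"z":0,"roll":0,"claw":18},{"x":-0.08,"y":0.01,"z":0,"roll":0,"claw":18}]'; python3 -c "
from h import *
go((649,104,281),21.6)"
```

```text
time_s: 6.6
tool_pos: [569.4, -9.0, 284.8]
ee_rot: [[0.121, 0.993, 0.013], [0.986, -0.119, -0.12], [-0.117, 0.027, -0.993]]
ft_force: [-0.4, 12.1, -1.1]
opening: 0.206
t 6.6 pos [569.4  -9.  284.8] yaw 83.0 q6 -1.50 F [-0.4 12.1 -1.1] M [ 1.96 -0.01  0.11] op 17.6 tilt 6.9 -> x 4.05 y 2.19 z -0.29 roll 12.28 (alt -23.72)
time_s: 6.8
tool_pos: [569.4, -9.1, 284.8]
ee_rot: [[0.12, 0.993, 0.013], [0.986, -0.118, -0.116], [-0.113, 0.026, -0.993]]
ft_force: [0.8, 12.9, -0.4]
opening: 0.21
t 6.8 pos [569.4  -9.1 284.8] yaw 83.0 q6 -1.50 F [ 0.8 12.9 -0.4] M [ 2.23 -0.02  0.12] op 17.9 tilt 6.7 -> x 4.05 y 2.19 z -0.28 roll 12.29 (alt -23.71)
```

```bash
python3 -m jog '[{"x":0.25,"y":0,"z":0,"roll":0,"claw":22},{"x":0.25,"y":0,"z":-1.5,"roll":0,"claw":24},{"x":0.25,"y":0,"z":-2.5,"roll":0,"claw":24},{"x":0.25,"y":0,"z":-3,"roll":0,"claw":24}]'; python3 -c "
from h import *
go((0,300,800),90)"
```

```text
time_s: 7.2
tool_pos: [570.0, 4.1, 377.1]
ee_rot: [[0.121, 0.992, 0.017], [0.985, -0.118, -0.129], [-0.126, 0.033, -0.991]]
ft_force: [0.4, 1.4, -0.0]
opening: 0.282
t 7.2 pos [570.    4.1 377.1] yaw 83.0 q6 -1.49 F [ 0.4  1.4 -0. ] M [ 0.04 -0.    0.03] op 24.1 tilt 7.5 -> x 5.64 y -19.56 z -15.58 roll -1.40 (alt 34.60)
```

```bash
python3 -m jog '[{"x":5.6,"y":-19.5,"z":-15.5,"roll":0,"claw":40},{"x":5.6,"y":-19.5,"z":-15.5,"roll":0,"claw":40},{"x":5.6,"y":-19.5,"z":-15.5,"roll":0,"claw":40},{"x":5.6,"y":-19.5,"z":-15.5,"roll":0,"claw":40},{"x":5.6,"y":-19.5,"z":-15.5,"roll":0,"claw":40},{"x":5.6,"y":-19.5,"z":-15.5,"roll":0,"claw":40},{"x":5.6,"y":-19.5,"z":-15.5,"roll":0,"claw":40},{"x":5.6,"y":-19.5,"z":-15.5,"roll":0,"claw":40}]'; python3 -c "
from h import *
go((0,300,840),90)
snap('side','b4',(150,180,310,300),5);snap('top','b4t',(200,130,360,250),5)"
```

```text
time_s: 8.0
tool_pos: [271.2, 156.7, 596.8]
ee_rot: [[0.122, 0.992, 0.014], [0.985, -0.12, -0.127], [-0.125, 0.029, -0.992]]
ft_force: [-0.3, 0.3, 1.3]
opening: 0.47
t 8.0 pos [271.2 156.7 596.8] yaw 82.9 q6 -1.10 F [-0.3  0.3  1.3] M [0.1  0.05 0.02] op 40.1 tilt 7.4 -> x 2.59 y -9.31 z -8.77 roll -1.42 (alt 34.58)
```

View pics/b4.png

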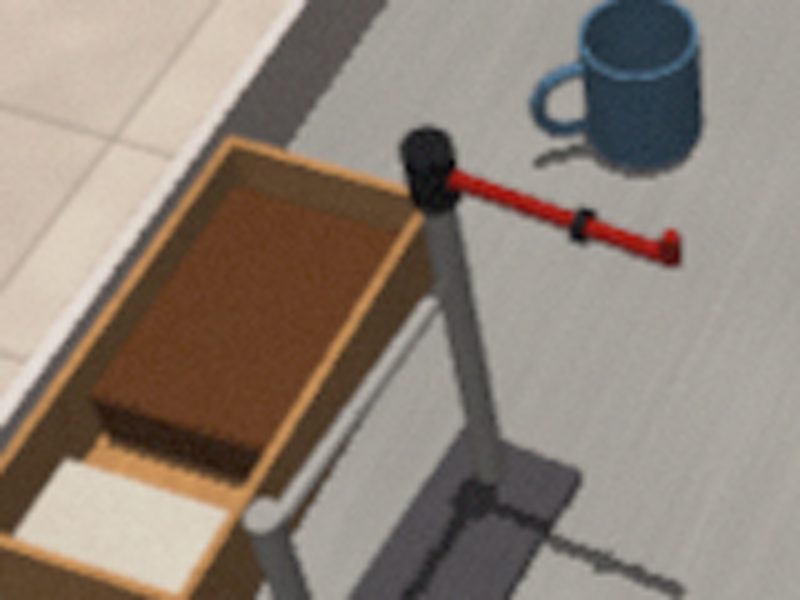

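View pics/b4t.png

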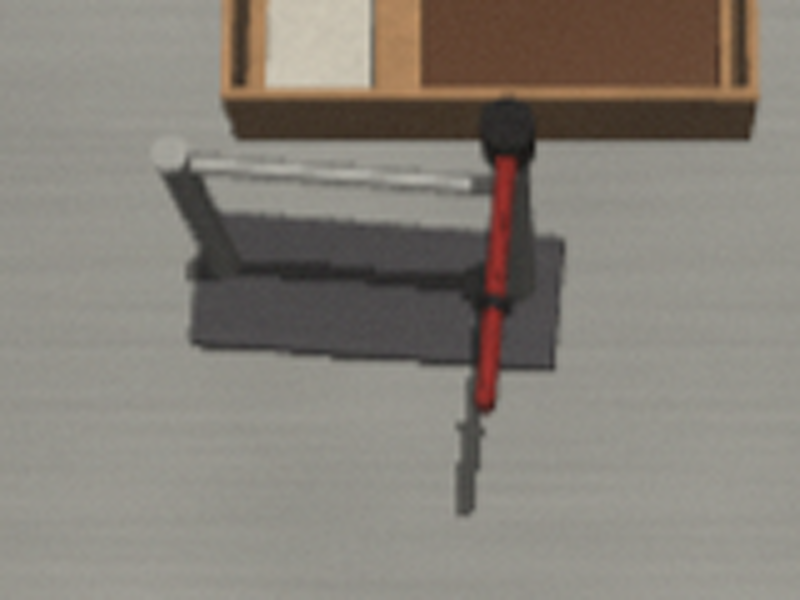

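Run:
```python
from h import *
np.set_printoptions(precision=1,suppress=True)
def S(u):return (150+u[0]/5,180+u[1]/5)
def T(u):return (200+u[0]/5,130+u[1]/5)
for n,s,t,z in [('boss',(427,140),(507,112),288),('tip',(672,238),(486,402),287),('collar',(582,225),(495,302),270)]:
    print(n,*tri(S(s),T(t)),atz('side',S(s),z),atz('top',T(t),z))
```

```text
boss [697.3 -18.  290.1] 6.531627708579071 [694.8 -19.4 288. ] [701.4 -17.3 288. ]
tip [564.7  -8.1 282. ] 0.7156000132209008 [562.6  -4.3 287. ] [563.9  -8.2 287. ]
collar [614.4 -11.8 267.4] 3.353944799959671 [611.6  -9.8 270. ] [615.5 -11.5 270. ]
```

```bash
python3 -m jog '[{"x":2.6,"y":-9,"z":-12,"roll":0,"claw":40},{"x":2.6,"y":-9,"z":-12,"roll":0,"claw":40},{"x":2.6,"y":-9,"z":-12,"roll":0,"claw":40},{"x":2.6,"y":-9,"z":-12,"roll":0,"claw":40},{"x":2.6,"y":-9,"z":-12,"roll":0,"claw":40},{"x":2.6,"y":-9,"z":-12,"roll":0,"claw":40},{"x":2.6,"y":-9,"z":-12,"roll":0,"claw":40},{"x":2.6,"y":-9,"z":-12,"roll":0,"claw":40}]'; python3 -c "
from h import *
go((435,300,230),78)"
```

```text
time_s: 8.9
tool_pos: [65.4, 270.8, 762.4]
ee_rot: [[0.12, 0.992, 0.028], [0.988, -0.117, -0.101], [-0.097, 0.04, -0.995]]
ft_force: [-0.0, -0.3, 0.7]
opening: 0.473
t 8.9 pos [ 65.4 270.8 762.4] yaw 83.1 q6 -0.43 F [-0.  -0.3  0.7] M [ 0.09 -0.   -0.02] op 40.4 tilt 6.0 -> x 4.16 y 11.41 z 17.89 roll 1.02 (alt -34.98)
```

```bash
python3 -m jog '[{"x":0,"y":-3,"z":-25,"roll":0,"claw":40},{"x":0,"y":-3,"z":-25,"roll":0,"claw":40},{"x":0,"y":-3,"z":-25,"roll":0,"claw":40},{"x":0,"y":-3,"z":-25,"roll":0,"claw":40},{"x":0,"y":-3,"z":-25,"roll":0,"claw":40}]'; python3 -c "
from h import *
print(manip.get_state()['ee_rot'][:,2])
go((435,300,230),78)"
```

```text
time_s: 9.4
tool_pos: [43.0, 275.8, 768.1]
ee_rot: [[0.118, 0.992, 0.04], [0.991, -0.115, -0.074], [-0.069, 0.049, -0.996]]
ft_force: [0.4, 0.2, 0.1]
opening: 0.469
[ 0.04039313 -0.07378998 -0.99645544]
t 9.4 pos [ 43.  275.8 768.1] yaw 83.2 q6 -0.34 F [0.4 0.2 0.1] M [0.06 0.02 0.02] op 40.1 tilt 4.8 -> x 3.57 y 12.00 z 18.34 roll 1.04 (alt -34.96)
```

```bash
python3 -m jog '[{"x":-4,"y":-3,"z":-25,"roll":0,"claw":40},{"x":-4,"y":-3,"z":-25,"roll":0,"claw":40},{"x":-4,"y":-3,"z":-25,"roll":0,"claw":40},{"x":-4,"y":-3,"z":-25,"roll":0,"claw":40},{"x":-4,"y":-3,"z":-25,"roll":0,"claw":40},{"x":-4,"y":-3,"z":-25,"roll":0,"claw":40},{"x":-4,"y":-3,"z":-25,"roll":0,"claw":40},{"x":-4,"y":-3,"z":-25,"roll":0,"claw":40}]'; python3 -c "
from h import *
print(manip.get_state()['ee_rot'][:,2])
go((435,300,230),78);print(manip.get_state()['q'])"
```

```text
time_s: 10.2
tool_pos: [3.7, 239.4, 775.4]
ee_rot: [[0.115, 0.992, 0.051], [0.993, -0.113, -0.044], [-0.038, 0.056, -0.998]]
ft_force: [-0.8, -0.3, 0.2]
opening: 0.468
[ 0.05135241 -0.04387658 -0.99771628]
t 10.2 pos [  3.7 239.4 775.4] yaw 83.4 q6 -0.24 F [-0.8 -0.3  0.2] M [ 0.02  0.01 -0.02] op 39.9 tilt 3.9 -> x 4.35 y 13.02 z 18.79 roll 1.08 (alt -34.92)
[ 1.34967144  0.00695188  0.45242365 -0.14324124  2.70992525 -0.23597081]
```

Run:
```python
from h import *
np.set_printoptions(precision=1,suppress=True)
print(tri((261,429.4),(126.5,264.7)))
go((436,300,240),78); go((436,300,155),78)
```

```text
(array([449.8, 402.5, 199.3]), np.float64(3.241015632507359))
t 10.2 pos [  3.7 239.4 775.4] yaw 83.4 q6 -0.24 F [-0.8 -0.3  0.2] M [ 0.  0. -0.] op 39.9 tilt 3.9 -> x 4.34 y 13.07 z 18.46 roll 1.08 (alt -34.92)
t 10.2 pos [  3.7 239.4 775.4] yaw 83.4 q6 -0.24 F [-0.8 -0.3  0.2] M [ 0.  0. -0.] op 39.9 tilt 3.9 -> x 4.44 y 12.91 z 21.29 roll 1.08 (alt -34.92)
```

```bash
python3 -m jog '[{"x":4.3,"y":13.1,"z":18.4,"roll":1.1,"claw":40},{"x":4.3,"y":13.1,"z":18.4,"roll":1.1,"claw":40},{"x":4.3,"y":13.1,"z":18.4,"roll":1.1,"claw":40},{"x":4.3,"y":13.1,"z":18.4,"roll":1.1,"claw":40},{"x":4.3,"y":13.1,"z":18.4,"roll":1.1,"claw":40},{"x":4.3,"y":13.1,"z":18.4,"roll":1.1,"claw":40},{"x":4.3,"y":13.1,"z":18.4,"roll":1.1,"claw":40},{"x":4.3,"y":13.1,"z":18.4,"roll":1.1,"claw":40}]'; python3 -c "
from h import *
go((436,300,240),78)"
```

```text
time_s: 11.0
tool_pos: [256.0, 273.8, 464.2]
ee_rot: [[0.21, 0.976, 0.051], [0.977, -0.208, -0.044], [-0.032, 0.059, -0.998]]
ft_force: [0.7, 0.7, 0.0]
opening: 0.469
t 11.0 pos [256.  273.8 464.2] yaw 77.8 q6 -0.68 F [0.7 0.7 0. ] M [ 0.03  0.05 -0.02] op 40.0 tilt 3.8 -> x 2.35 y 5.24 z 7.72 roll -0.03 (alt 35.97)
```

```bash
python3 -m jog '[{"x":2.35,"y":5.24,"z":7.72,"roll":0,"claw":40},{"x":2.35,"y":5.24,"z":7.72,"roll":0,"claw":40},{"x":2.35,"y":5.24,"z":7.72,"roll":0,"claw":40},{"x":2.35,"y":5.24,"z":7.72,"roll":0,"claw":40},{"x":2.35,"y":5.24,"z":7.72,"roll":0,"claw":40},{"x":2.35,"y":5.24,"z":7.72,"roll":0,"claw":40},{"x":2.35,"y":5.24,"z":7.72,"roll":0,"claw":40}]'; python3 -c "
from h import *
go((436,300,155),78)
snap('side','l1',(210,330,350,470),4);snap('top','l1t',(100,210,250,310),5)
go((436,300,155),78)"
```

```text
time_s: 11.7
tool_pos: [435.5, 299.2, 236.5]
ee_rot: [[0.211, 0.976, 0.043], [0.977, -0.209, -0.049], [-0.038, 0.052, -0.998]]
ft_force: [-0.8, -0.4, 0.8]
opening: 0.469
t 11.7 pos [435.5 299.2 236.5] yaw 77.8 q6 -0.83 F [-0.8 -0.4  0.8] M [ 0.02  0.05 -0.  ] op 40.0 tilt 3.7 -> x 0.13 y -0.13 z 2.71 roll -0.04 (alt 35.96)
t 11.8 pos [434.8 300.1 241. ] yaw 77.8 q6 -0.83 F [ 0.2 -0.6  0.2] M [0.   0.03 0.03] op 39.9 tilt 3.8 -> x 0.10 y -0.12 z 2.86 roll -0.03 (alt 35.97)
```

View pics/l1.png

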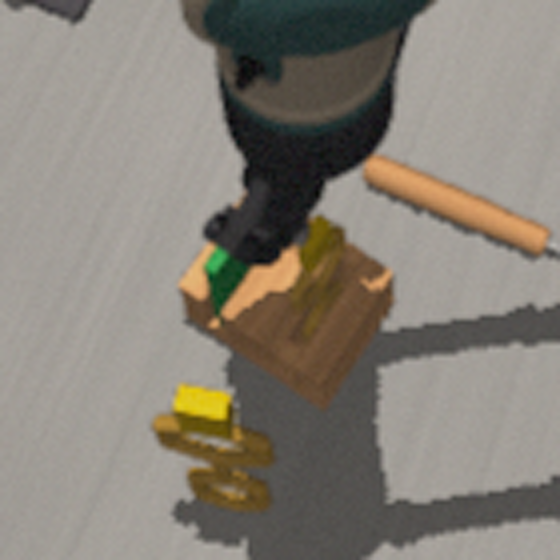

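View pics/l1t.png

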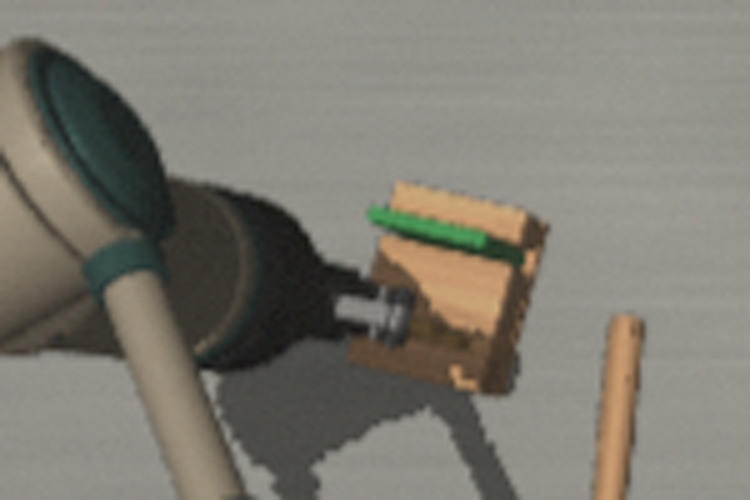

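```bash
python3 -c "
from h import *
go((436,300,200),78)
go((436,300,161),78)"
```

```text
t 11.8 pos [434.8 300.1 241. ] yaw 77.8 q6 -0.83 F [ 0.2 -0.6  0.2] M [0.   0.03 0.03] op 39.9 tilt 3.8 -> x 0.05 y -0.04 z 1.37 roll -0.03 (alt 35.97)
t 11.8 pos [434.8 300.1 241. ] yaw 77.8 q6 -0.83 F [ 0.2 -0.6  0.2] M [0.   0.03 0.03] op 39.9 tilt 3.8 -> x 0.10 y -0.11 z 2.66 roll -0.03 (alt 35.97)
```

```bash
python3 -m jog '[{"x":0.05,"y":-0.04,"z":1.3,"roll":0,"claw":40},{"x":0.1,"y":-0.1,"z":2.2,"roll":0,"claw":40},{"x":0.1,"y":-0.11,"z":2.66,"roll":0,"claw":40},{"x":0.1,"y":-0.11,"z":2.66,"roll":0,"claw":30}]' 30; python3 -c "
from h import *
go((436,300,161),78)
snap('side','l2',(210,330,350,470),4);snap('top','l2t',(100,210,250,310),5)"
```

```text
time_s: 12.2
tool_pos: [435.1, 300.2, 162.1]
ee_rot: [[0.209, 0.977, 0.05], [0.977, -0.207, -0.044], [-0.033, 0.058, -0.998]]
ft_force: [-0.3, 0.0, 0.1]
opening: 0.354
t 12.2 pos [435.1 300.2 162.1] yaw 77.9 q6 -0.82 F [-0.3  0.   0.1] M [0.02 0.04 0.04] op 30.2 tilt 3.8 -> x 0.00 y 0.03 z 0.04 roll -0.02 (alt 35.98)
```

View pics/l2.png

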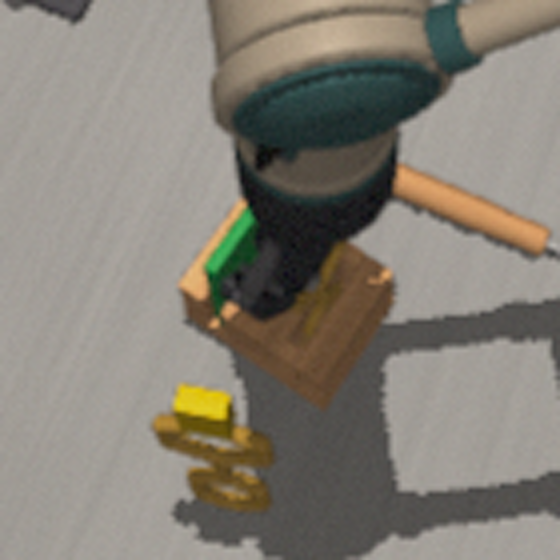

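View pics/l2t.png

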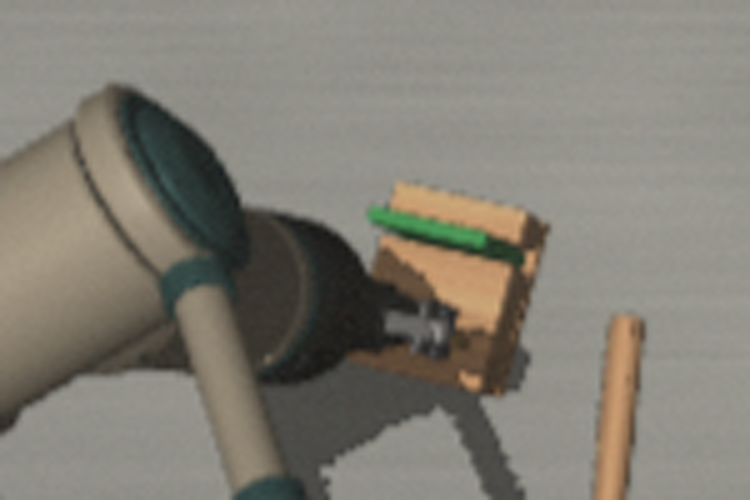

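```bash
python3 -m jog '[{"x":0,"y":0,"z":0,"roll":0,"claw":16},{"x":0,"y":0,"z":0,"roll":0,"claw":14},{"x":0,"y":0,"z":0,"roll":0,"claw":14}]' 50; python3 -c "
from h import *
go((436,300,161),78)"
```

```text
time_s: 12.6
tool_pos: [437.8, 300.6, 164.5]
ee_rot: [[0.21, 0.976, 0.055], [0.977, -0.207, -0.043], [-0.03, 0.063, -0.998]]
ft_force: [0.2, -0.8, 7.1]
opening: 0.22
t 12.6 pos [437.8 300.6 164.5] yaw 77.9 q6 -0.82 F [ 0.2 -0.8  7.1] M [-0.36  0.13  0.01] op 18.8 tilt 4.0 -> x -0.03 y -0.06 z 0.11 roll -0.02 (alt 35.98)
```

```bash
python3 -m jog '[{"x":0,"y":0.02,"z":-0.5,"roll":0,"claw":14},{"x":0.03,"y":0.05,"z":-1.2,"roll":0,"claw":14},{"x":0.06,"y":0.1,"z":-2,"roll":0,"claw":14},{"x":0.1,"y":0.15,"z":-3,"roll":0,"claw":14},{"x":0.15,"y":0.2,"z":-4,"roll":0,"claw":14},{"x":0.2,"y":0.3,"z":-6,"roll":0,"claw":14},{"x":0.2,"y":0.3,"z":-6,"roll":0,"claw":14}]' 50; python3 -c "
from h import *
go((500,100,350),85)
snap('side','l3',(210,270,390,470),3);snap('top','l3t',(80,180,280,310),4)"
```

```text
time_s: 13.3
tool_pos: [439.5, 313.7, 348.6]
ee_rot: [[0.21, 0.976, 0.061], [0.977, -0.208, -0.038], [-0.024, 0.068, -0.997]]
ft_force: [0.9, 0.4, -0.8]
opening: 0.22
t 13.3 pos [439.5 313.7 348.6] yaw 77.9 q6 -0.83 F [ 0.9  0.4 -0.8] M [ 0.06  0.01 -0.01] op 18.8 tilt 4.1 -> x -6.54 y 3.45 z 0.34 roll -1.42 (alt 34.58)
```

View pics/l3.png

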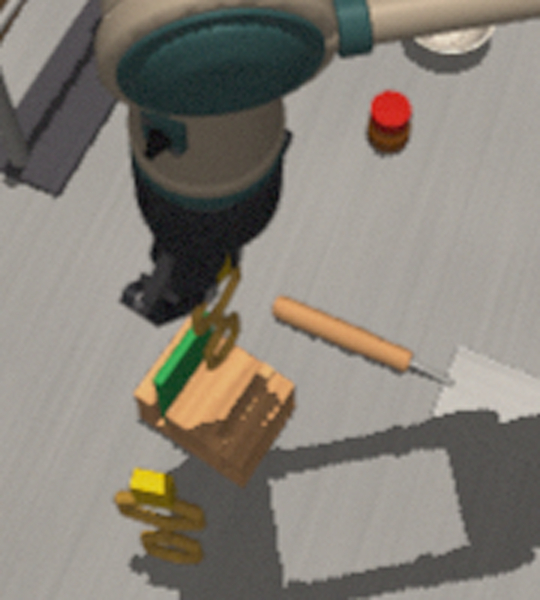

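View pics/l3t.png

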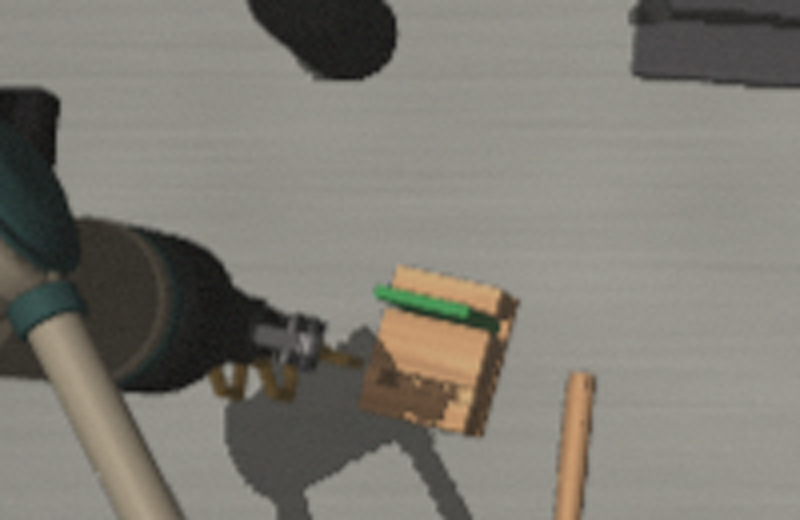

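```bash
python3 -c "
from h import *
go((515,-5,350),85.6)"
```

```text
t 13.4 pos [438.3 312.9 344.7] yaw 77.9 q6 -0.83 F [-0.2  0.1 -2. ] M [0.05 0.06 0.01] op 18.9 tilt 4.0 -> x -9.82 y 4.71 z 0.40 roll -1.54 (alt 34.46)
```

```bash
python3 -m jog '[{"x":-9.82,"y":4.71,"z":0.4,"roll":-1.5,"claw":14},{"x":-9.82,"y":4.71,"z":0.4,"roll":-1.5,"claw":14},{"x":-9.82,"y":4.71,"z":0.4,"roll":-1.5,"claw":14},{"x":-9.82,"y":4.71,"z":0.4,"roll":-1.5,"claw":14},{"x":-9.82,"y":4.71,"z":0.4,"roll":-1.5,"claw":14},{"x":-9.82,"y":4.71,"z":0.4,"roll":-1.5,"claw":14},{"x":-9.82,"y":4.71,"z":0.4,"roll":-1.5,"claw":14},{"x":-9.82,"y":4.71,"z":0.4,"roll":-1.5,"claw":14}]' 50; python3 -c "
from h import *
manip.snapshot('top')
go((515,-5,350),85.6)
snap('side','l4',(220,190,380,310),5);snap('top','l4t',(230,130,390,250),5)"
```

```text
time_s: 14.2
tool_pos: [514.1, -9.2, 345.3]
ee_rot: [[0.086, 0.995, 0.047], [0.995, -0.084, -0.045], [-0.041, 0.05, -0.998]]
ft_force: [-0.7, 1.0, -1.2]
opening: 0.219
t 14.2 pos [513.5  -7.  345.5] yaw 85.2 q6 -1.61 F [ 0.3  0.8 -1.9] M [0.09 0.05 0.03] op 18.8 tilt 3.6 -> x 0.06 y 0.05 z -0.15 roll -0.09 (alt 35.91)
```

View pics/l4.png

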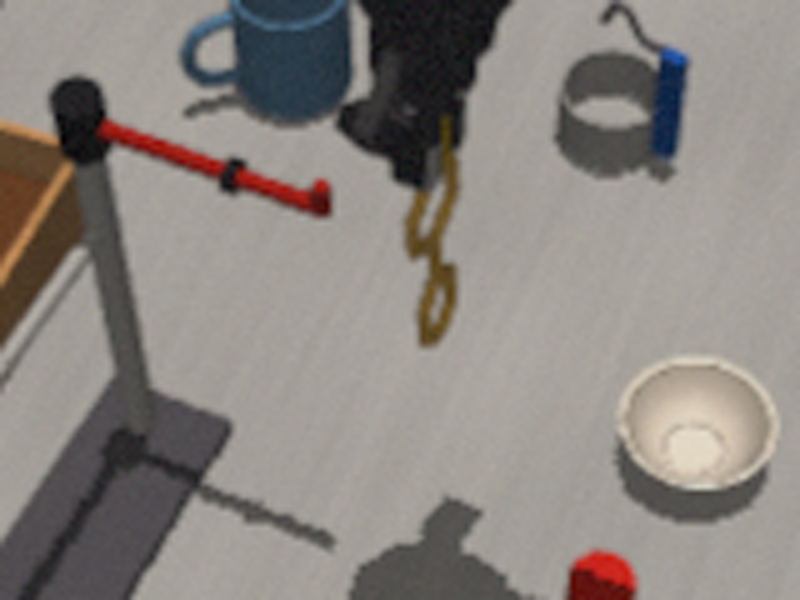

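View pics/l4t.png

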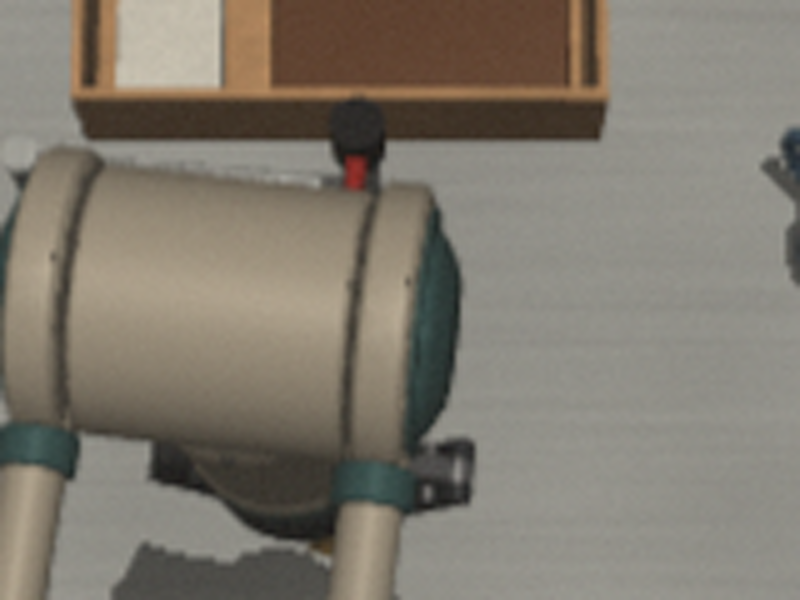

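```bash
cat >> h.py <<'E'
def link_pts():
    # outline in link frame (y,z), origin at block centre
    E=[];import math
    def ring(cy,cz,w,h):  # centreline rounded rect as superellipse
        return [(cy+np.sign(math.cos(a))*abs(math.cos(a))**.6*w/2, cz+np.sign(math.sin(a))*abs(math.sin(a))**.6*h/2) for a in np.linspace(0,2*math.pi,60)]
    up=ring(0,-22-18,40,43); lo=ring(0,-22-112+17,28,41)
    blk=[(-10,-15),(10,-15),(10,15),(-10,15),(-10,-15)]
    return up,lo,blk
def overlay(img,name,T,Rl,bc,crop,k,col=(0,0,255)):
    im=img.copy() if not isinstance(img,str) else cv2.imread(img)
    x0,y0,x1,y1=crop;c=cv2.resize(im[y0:y1,x0:x1],None,fx=k,fy=k,interpolation=2)
    for s in link_pts():
        p=np.array([proj(T,bc+Rl@np.array([0,y,z])) for y,z in s]);p=((p-[x0,y0]+.5)*k).astype(int)
        cv2.polylines(c,[p.reshape(-1,1,2)],False,col,1)
    cv2.imwrite(f"pics/{name}.png",c)
E
python3 - <<'E'
from h import *
st=manip.get_state();R=st['ee_rot'];p=st['tool_pos']
Rl=np.stack([R[:,1],R[:,0],-R[:,2]],1)
bc=p+R[:,2]*(3+10)
overlay('pics/l4_full.png','o4','side',Rl,bc,(260,190,360,290),6)
print(proj('side',bc-Rl[:,2]*137.5),bc)
E
```

```text
[302.99833023 253.69369374] [514.01439201  -5.46580034 333.34220578]
```

View pics/o4.png

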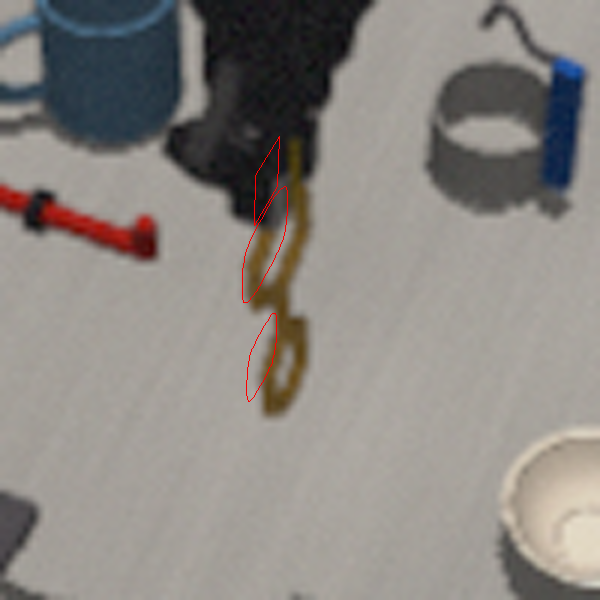

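```bash
cat > fit.py <<'E'
from h import *
from scipy.optimize import least_squares
from scipy.spatial import cKDTree
from scipy.spatial.transform import Rotation as Ro
def fit(imgs,p,R,box,name,prior=(4,2,5,6,6,6)):
    # params: offset tool x, y, z(grip depth) mm; rot about link x,y,z deg
    Rl0=np.stack([R[:,1],R[:,0],-R[:,2]],1)
    up,lo,_=link_pts();M=np.array([(0,y,z) for y,z in up+lo]+[(0,0,-61.5-3-z) for z in range(0,20,4)])
    data=[]
    for n,f in imgs.items():
        im=cv2.imread(f);hsv=cv2.cvtColor(im,cv2.COLOR_BGR2HSV)
        m=cv2.inRange(hsv,(15,100,50),(32,255,255));mm=np.zeros_like(m);x0,y0,x1,y1=box[n];mm[y0:y1,x0:x1]=m[y0:y1,x0:x1]
        px=np.argwhere(mm)[:,::-1].astype(float);data.append((n,px,cv2.distanceTransform(255-mm,2,5)))
        print(n,len(px))
    def pose(v):
        Rl=Rl0@Ro.from_euler('xyz',v[3:],degrees=True).as_matrix()
        g=p+R@np.array([v[0],v[1],3]); bc=g-Rl[:,2]*(v[2]); return Rl,bc
    def res(v):
        Rl,bc=pose(v);o=[]
        for n,px,dt in data:
            q=np.array([proj(n,bc+Rl@m) for m in M])
            d,_=cKDTree(q).query(px);o.append(np.clip(d-1,0,6)*1.0*np.sqrt(100/len(px)))
            qi=np.clip(q.round().astype(int),0,[639,479]);o.append(np.clip(dt[qi[:,1],qi[:,0]],0,6)*.5)
        o.append(3*(v-np.array([0,0,9,0,0,0]))/np.array(prior));return np.concatenate(o)
    best=None
    for y in (-8,0,8):
      for yaw in(-12,0,12):
        r=least_squares(res,[0,y,9,0,0,yaw],diff_step=.02,x_scale=[2,2,2,3,3,3],loss='linear',method='trf')
        if best is None or r.cost<best.cost: best=r
    v=best.x;Rl,bc=pose(v);print('fit',np.round(v,1),'cost',best.cost,'block',np.round(bc,1),'eye',np.round(bc-Rl[:,2]*22,1),'loop',np.round(bc-Rl[:,2]*134,1),'linkx',np.round(Rl[:,0],2),'linkz',np.round(Rl[:,2],3))
    for n,f in imgs.items():
        x0,y0,x1,y1=box[n];overlay(f,name+n,n,Rl,bc,box[n],min(6,700//(x1-x0)))
    return Rl,bc
E
python3 - <<'E'
from fit import *
st=manip.get_state()
fit({'side':'pics/l4_full.png'},st['tool_pos'],st['ee_rot'],{'side':(260,190,330,275)},'o5')
E
```

```text
side 164
fit [-4.4 -0.4  4.7  0.8  4.   2.9] cost 49.914114854717155 block [512.7  -9.5 338.7] eye [512.2 -10.1 316.7] loop [509.9 -13.1 204.8] linkx [ 1.   -0.03 -0.02] linkz [0.021 0.027 0.999]
```

View pics/o5side.png

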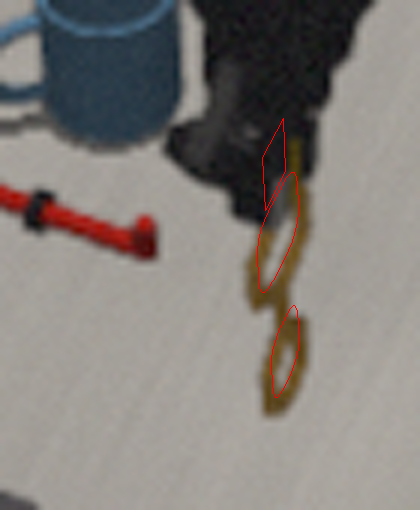

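Run:
```python
from h import *
im=cv2.imread('pics/l4_full.png')[:,:,::-1]
crp(im,'z4',(280,200,330,265),12)
```

```text
(no output)
```

View pics/z4.png

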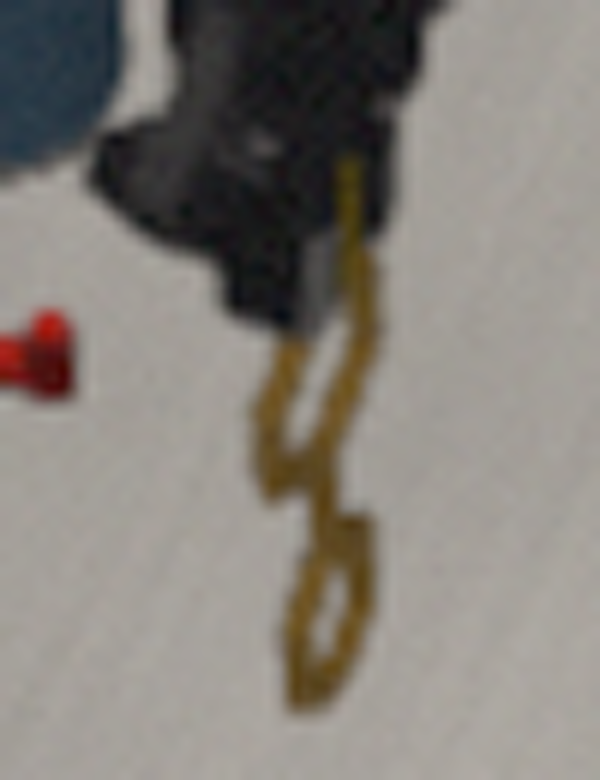

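Run:
```python
from h import *
np.set_printoptions(precision=1,suppress=True)
def aty(n,uv,y):
    o,d=ray(n,uv);return o+d*(y-o[1])/d[1]
def Z(u):return (280+u[0]/12-.5+.5/12,200+u[1]/12-.5+.5/12)
for y0 in(-7,-9):
  for nm,u,dy in[('eyec',(316,375),0),('loopc',(333,608),0),('blockR',(348,205),0)]: print(y0,nm,aty('side',Z(u),y0+dy))
print(proj('side',(513,-7,305)),proj('side',(513,-7,228)))
# bracket in the same calibration: tip top
```

```text
-7 eyec [510.6  -7.  294.3]
-7 loopc [507.6  -7.  221.8]
-7 blockR [503.9  -7.  346. ]
-9 eyec [511.3  -9.  291.7]
-9 loopc [508.3  -9.  218.9]
-9 blockR [504.6  -9.  343.5]
[304.8 227.5] [305.2 248. ]
```

```bash
python3 -c "
from h import *
go((545,-6.5,328),85.6)"
```

```text
t 14.3 pos [513.4  -4.9 346.3] yaw 85.4 q6 -1.61 F [ 0.5  0.1 -1.8] M [0.05 0.05 0.  ] op 18.8 tilt 3.7 -> x 0.06 y 1.02 z 0.66 roll -0.05 (alt 35.95)
```

```bash
python3 -m jog '[{"x":0.03,"y":0.2,"z":0.5,"roll":0,"claw":14},{"x":0.04,"y":0.6,"z":0.66,"roll":0,"claw":14},{"x":0.04,"y":1,"z":0.66,"roll":0,"claw":14},{"x":0.04,"y":1,"z":0.66,"roll":0,"claw":14},{"x":0.04,"y":1,"z":0.66,"roll":0,"claw":14}]'; python3 -c "
from h import *
go((545,-6.5,328),85.6)
snap('side','l6',(255,195,325,265),9)"
```

```text
time_s: 14.85
tool_pos: [545.8, -7.1, 330.0]
ee_rot: [[0.08, 0.996, 0.051], [0.996, -0.078, -0.043], [-0.039, 0.054, -0.998]]
ft_force: [0.0, -0.0, -1.1]
opening: 0.216
t 14.8 pos [545.8  -7.1 330. ] yaw 85.4 q6 -1.61 F [ 0.  -0.  -1.1] M [ 0.13  0.04 -0.03] op 18.5 tilt 3.8 -> x 0.02 y -0.03 z 0.06 roll -0.04 (alt 35.96)
```

View pics/l6.png

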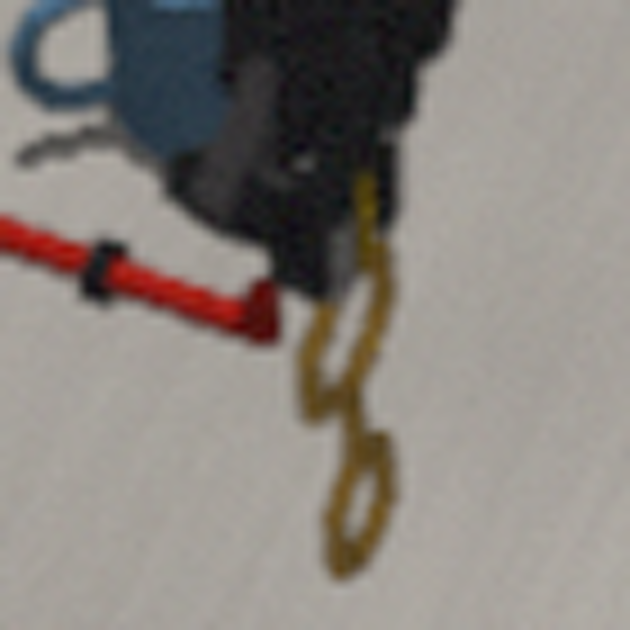

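```bash
python3 -m jog '[{"x":-0.02,"y":0.4,"z":0.02,"roll":0,"claw":14},{"x":-0.04,"y":0.8,"z":0.04,"roll":0,"claw":14},{"x":-0.06,"y":1.2,"z":0.06,"roll":0,"claw":14},{"x":-0.08,"y":1.5,"z":0.08,"roll":0,"claw":14},{"x":-0.08,"y":1.5,"z":0.08,"roll":0,"claw":14}]'; python3 -c "
from h import *
go((592,-10,328),85.6)
snap('side','l7',(235,190,325,270),8)
go((592,-10,308),85.6)"
```

```text
time_s: 15.4
tool_pos: [591.7, -14.0, 329.4]
ee_rot: [[0.081, 0.995, 0.051], [0.996, -0.079, -0.044], [-0.039, 0.055, -0.998]]
ft_force: [0.4, -0.6, -1.9]
opening: 0.22
t 15.4 pos [591.7 -14.  329.4] yaw 85.4 q6 -1.61 F [ 0.4 -0.6 -1.9] M [-0.    0.09  0.05] op 18.8 tilt 3.9 -> x 0.13 y -0.00 z 0.04 roll -0.05 (alt 35.95)
t 15.4 pos [590.7 -13.8 329.4] yaw 85.4 q6 -1.61 F [ 0.3  0.4 -2.8] M [0.06 0.05 0.01] op 18.9 tilt 3.8 -> x 0.16 y -0.00 z 0.71 roll -0.05 (alt 35.95)
```

View pics/l7.png

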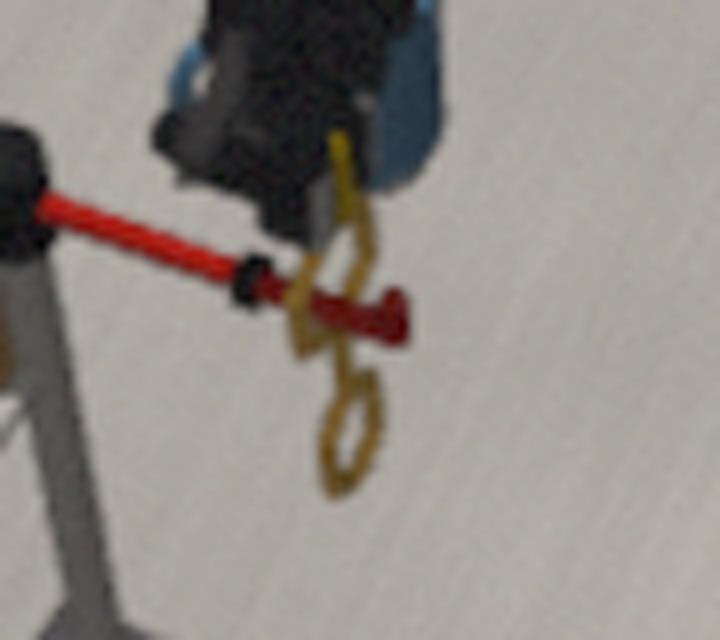

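```bash
python3 -m jog '[{"x":0.12,"y":0,"z":0.3,"roll":0,"claw":14},{"x":0.12,"y":0,"z":0.5,"roll":0,"claw":14},{"x":0.12,"y":0,"z":0.65,"roll":0,"claw":14},{"x":0.12,"y":0,"z":0.65,"roll":0,"claw":14}]'; python3 -c "
from h import *
go((592,-10,306),85.6)"
```

```text
time_s: 15.85
tool_pos: [590.6, -10.3, 311.3]
ee_rot: [[0.08, 0.995, 0.052], [0.996, -0.078, -0.043], [-0.039, 0.055, -0.998]]
ft_force: [-2.0, 1.0, 4.1]
opening: 0.22
t 15.8 pos [590.6 -10.3 311.3] yaw 85.4 q6 -1.60 F [-2.   1.   4.1] M [0.26 0.38 0.01] op 18.8 tilt 3.9 -> x 0.02 y 0.04 z 0.18 roll -0.04 (alt 35.96)
```

```bash
python3 -m jog '[{"x":0,"y":0,"z":0,"roll":0,"claw":24},{"x":0,"y":0,"z":0,"roll":0,"claw":30},{"x":0,"y":0,"z":0,"roll":0,"claw":40}]'; python3 -c "
from h import *
go((592,-10,306),85.6)
snap('side','l8',(235,190,325,270),8)"
```

```text
time_s: 16.15
tool_pos: [591.3, -10.9, 310.2]
ee_rot: [[0.081, 0.995, 0.051], [0.996, -0.078, -0.044], [-0.04, 0.055, -0.998]]
ft_force: [0.2, -0.2, 0.5]
opening: 0.465
t 16.1 pos [591.3 -10.9 310.2] yaw 85.4 q6 -1.60 F [ 0.2 -0.2  0.5] M [0.02 0.05 0.03] op 39.7 tilt 3.9 -> x 0.04 y 0.01 z 0.14 roll -0.04 (alt 35.96)
```

View pics/l8.png

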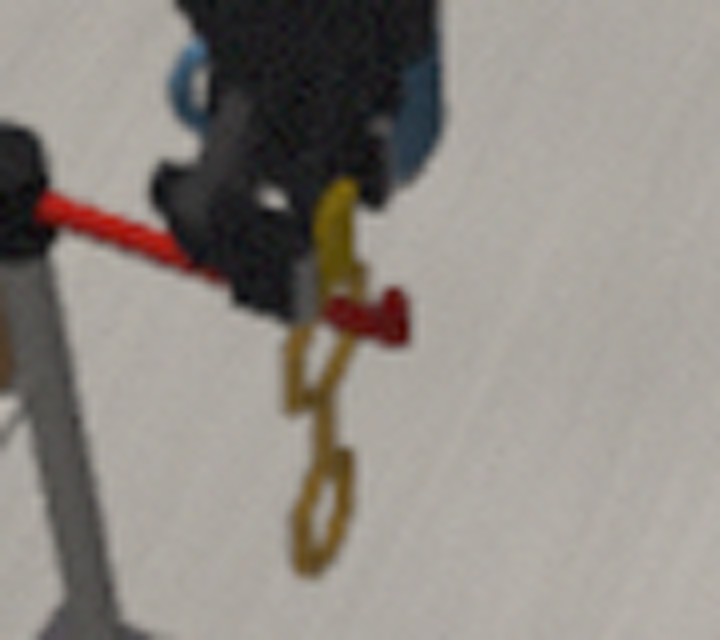

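Link hangs on the bar. Rise straight up and out.

```bash
python3 -m jog '[{"x":0,"y":0.02,"z":-0.5,"roll":0,"claw":44},{"x":-0.05,"y":0.08,"z":-1.5,"roll":0,"claw":44},{"x":-0.1,"y":0.15,"z":-3,"roll":0,"claw":44},{"x":-0.1,"y":0.2,"z":-4,"roll":0,"claw":44},{"x":-0.1,"y":0.2,"z":-4,"roll":0,"claw":44}]'; python3 -c "
from h import *
go((300,20,780),0);go((300,20,780),60)
snap('side','l9',(215,170,335,270),6);snap('top','l9t')"
```

```text
time_s: 16.7
tool_pos: [592.5, -9.2, 435.9]
ee_rot: [[0.081, 0.995, 0.061], [0.996, -0.078, -0.045], [-0.04, 0.065, -0.997]]
ft_force: [-0.8, -0.3, 0.9]
opening: 0.514
t 16.7 pos [592.5  -9.2 435.9] yaw 85.4 q6 -1.61 F [-0.8 -0.3  0.9] M [0.09 0.08 0.02] op 43.9 tilt 4.4 -> x -0.28 y -9.03 z -12.08 roll 17.07 (alt -18.93)
t 16.7 pos [592.5  -9.2 435.9] yaw 85.4 q6 -1.61 F [-0.8 -0.3  0.9] M [0.09 0.08 0.02] op 43.9 tilt 4.4 -> x -0.28 y -9.03 z -12.08 roll 5.07 (alt -30.93)
```

View pics/l9.png

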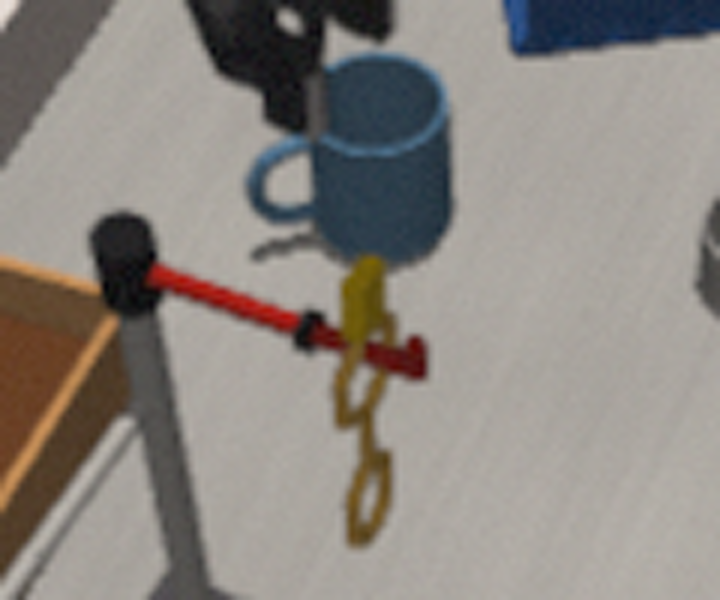

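```bash
python3 -c "
from h import *
go((290,-62,800),78)"; python3 -m jog '[{"x":-1.5,"y":-9,"z":-12.5,"roll":1.4,"claw":60},{"x":-1.5,"y":-9,"z":-12.5,"roll":1.4,"claw":60},{"x":-1.5,"y":-9,"z":-12.5,"roll":1.4,"claw":60},{"x":-1.5,"y":-9,"z":-12.5,"roll":1.4,"claw":60},{"x":-1.5,"y":-9,"z":-12.5,"roll":1.4,"claw":60},{"x":-1.5,"y":-9,"z":-12.5,"roll":1.4,"claw":60},{"x":-1.5,"y":-9,"z":-12.5,"roll":1.4,"claw":60},{"x":-1.5,"y":-9,"z":-12.5,"roll":1.4,"claw":60}]';  python3 -c "
from h import *
go((290,-62,800),78)"
```

```text
t 16.8 pos [591.1  -9.1 430.9] yaw 85.4 q6 -1.61 F [0.5 0.2 0.2] M [ 0.02  0.04 -0.02] op 44.0 tilt 3.9 -> x -3.05 y -9.16 z -12.73 roll 1.48 (alt -34.52)
time_s: 17.6
tool_pos: [338.3, -15.3, 742.0]
ee_rot: [[0.201, 0.978, 0.049], [0.979, -0.199, -0.043], [-0.032, 0.057, -0.998]]
ft_force: [0.9, -0.9, 1.3]
opening: 0.702
t 17.6 pos [338.3 -15.3 742. ] yaw 78.4 q6 -1.63 F [ 0.9 -0.9  1.3] M [ 0.04 -0.06  0.01] op 59.9 tilt 3.7 -> x -1.91 y -1.15 z -1.94 roll 0.08 (alt -35.92)
```

```bash
python3 -m jog '[{"x":-2,"y":-8,"z":-16,"roll":0,"claw":60},{"x":-2,"y":-8,"z":-16,"roll":0,"claw":60},{"x":-2,"y":-8,"z":-16,"roll":0,"claw":60},{"x":-2,"y":-8,"z":-16,"roll":0,"claw":60},{"x":-2,"y":-8,"z":-16,"roll":0,"claw":60},{"x":-2,"y":-8,"z":-16,"roll":0,"claw":60},{"x":-2,"y":-8,"z":-16,"roll":0,"claw":60},{"x":-2,"y":-8,"z":-16,"roll":0,"claw":60}]';  python3 -c "
from h import *
go((290,-62,800),78);s=manip.get_state();print(s['q'],s['ee_rot'][:,2])"
```

```text
time_s: 18.4
tool_pos: [275.7, -24.4, 811.5]
ee_rot: [[0.203, 0.972, 0.119], [0.978, -0.195, -0.077], [-0.052, 0.132, -0.99]]
ft_force: [-0.3, -0.3, 0.2]
opening: 0.707
t 18.4 pos [275.7 -24.4 811.5] yaw 78.3 q6 -1.75 F [-0.3 -0.3  0.2] M [0.04 0.06 0.07] op 60.3 tilt 8.2 -> x -1.11 y 0.66 z 0.53 roll 0.06 (alt -35.94)
[-0.29138573  0.07132812  0.22193991 -0.09489882  2.70976908 -1.75003421] [ 0.11917097 -0.07714555 -0.98987214]
```

```bash
python3 -m jog '[{"x":0,"y":-3,"z":-25,"roll":0,"claw":60},{"x":0,"y":-3,"z":-25,"roll":0,"claw":60},{"x":0,"y":-3,"z":-25,"roll":0,"claw":60},{"x":0,"y":-3,"z":-25,"roll":0,"claw":60},{"x":0,"y":-3,"z":-25,"roll":0,"claw":60},{"x":0,"y":-3,"z":-25,"roll":0,"claw":60},{"x":0,"y":-3,"z":-25,"roll":0,"claw":60},{"x":0,"y":-3,"z":-25,"roll":0,"claw":60}]';  python3 -c "
from h import *
go((290,-62,800),78);s=manip.get_state();print(s['q'],s['ee_rot'][:,2])"
```

```text
time_s: 19.2
tool_pos: [241.6, -1.9, 824.4]
ee_rot: [[0.204, 0.965, 0.166], [0.977, -0.19, -0.097], [-0.062, 0.182, -0.981]]
ft_force: [-0.0, 0.7, 0.1]
opening: 0.702
t 19.2 pos [241.6  -1.9 824.4] yaw 78.2 q6 -1.72 F [-0.   0.7  0.1] M [ 0.05  0.09 -0.  ] op 60.0 tilt 11.1 -> x -1.58 y 1.79 z 1.26 roll 0.04 (alt -35.96)
[-0.21103004  0.02201179  0.22156533 -0.14493699  2.70992718 -1.71893913] [ 0.16601291 -0.0973614  -0.98130549]
```

```bash
python3 -m jog '[{"x":0.5,"y":-18,"z":-8,"roll":0,"claw":60},{"x":0.5,"y":-18,"z":-8,"roll":0,"claw":60},{"x":0.5,"y":-18,"z":-8,"roll":0,"claw":60},{"x":0.5,"y":-18,"z":-8,"roll":0,"claw":60}]';  python3 -c "
from h import *
go((290,-62,800),78);s=manip.get_state();print(s['q'],s['ee_rot'][:,2])"
```

```text
time_s: 19.6
tool_pos: [167.5, 49.8, 841.7]
ee_rot: [[0.207, 0.945, 0.253], [0.976, -0.181, -0.123], [-0.07, 0.273, -0.96]]
ft_force: [-0.9, -0.0, -0.1]
opening: 0.707
t 19.6 pos [167.5  49.8 841.7] yaw 78.0 q6 -1.56 F [-0.9 -0.  -0.1] M [0.01 0.14 0.04] op 60.4 tilt 16.4 -> x -2.69 y 4.16 z 2.83 roll -0.00 (alt 36.00)
[ 0.2467318  -0.04901145  0.22079699 -0.4481938   2.71048298 -1.55647137] [ 0.25345431 -0.12290244 -0.95950816]
```

```bash
python3 -m jog '[{"x":-4,"y":-16,"z":-10,"roll":0,"claw":60},{"x":-4,"y":-16,"z":-10,"roll":0,"claw":60},{"x":-4,"y":-16,"z":-10,"roll":0,"claw":60},{"x":-4,"y":-16,"z":-10,"roll":0,"claw":60}]';  python3 -c "
from h import *
go((290,-62,800),78);s=manip.get_state();print(s['q'],s['ee_rot'][:,2])"
```

```text
time_s: 20.0
tool_pos: [99.8, 28.1, 855.0]
ee_rot: [[0.189, 0.923, 0.334], [0.98, -0.157, -0.12], [-0.058, 0.351, -0.935]]
ft_force: [0.4, 0.6, -0.2]
opening: 0.704
t 20.0 pos [ 99.8  28.1 855. ] yaw 79.1 q6 -1.59 F [ 0.4  0.6 -0.2] M [0.05 0.14 0.04] op 60.1 tilt 20.8 -> x -1.64 y 5.68 z 4.19 roll 0.22 (alt -35.78)
[ 0.41027228 -0.13260065  0.22104797 -0.62104345  2.70974819 -1.59066956] [ 0.33449878 -0.12009412 -0.93471277]
```

```bash
python3 -m jog '[{"x":-2,"y":-14,"z":-10,"roll":0,"claw":60},{"x":-2,"y":-14,"z":-10,"roll":0,"claw":60},{"x":-2,"y":-14,"z":-10,"roll":0,"claw":60},{"x":-2,"y":-14,"z":-10,"roll":0,"claw":60}]';  python3 -c "
from h import *
go((440,-305,250),78);s=manip.get_state();print(s['q'],s['ee_rot'][:,2])"
```

```text
time_s: 20.4
tool_pos: [29.6, -11.7, 861.6]
ee_rot: [[0.212, 0.892, 0.4], [0.975, -0.164, -0.152], [-0.07, 0.422, -0.904]]
ft_force: [0.5, -0.3, -0.4]
opening: 0.701
t 20.4 pos [ 29.6 -11.7 861.6] yaw 77.7 q6 -1.75 F [ 0.5 -0.3 -0.4] M [ 0.07  0.17 -0.02] op 59.9 tilt 25.3 -> x -5.21 y 5.20 z 25.38 roll -0.06 (alt 35.94)
[ 0.29100463 -0.23413829  0.22072162 -0.67099489  2.71014224 -1.75353486] [ 0.40000479 -0.15162286 -0.90388421]
```

```bash
python3 -m jog '[{"x":0,"y":-14,"z":-10,"roll":0,"claw":60},{"x":0,"y":-14,"z":-10,"roll":0,"claw":60},{"x":0,"y":-14,"z":-10,"roll":0,"claw":60},{"x":0,"y":-14,"z":-10,"roll":0,"claw":60}]';  python3 -c "
from h import *
go((300,-150,600),70);s=manip.get_state();print(s['q'],s['ee_rot'][:,2])"
```

```text
time_s: 20.8
tool_pos: [-43.3, -27.8, 860.5]
ee_rot: [[0.222, 0.858, 0.463], [0.971, -0.15, -0.189], [-0.092, 0.491, -0.866]]
ft_force: [-0.4, 0.3, -0.6]
opening: 0.705
t 20.8 pos [-43.3 -27.8 860.5] yaw 77.1 q6 -1.90 F [-0.4  0.3 -0.6] M [ 0.1   0.26 -0.05] op 60.2 tilt 30.0 -> x -0.60 y 6.16 z 13.59 roll 1.42 (alt -34.58)
[ 0.16493338 -0.33314122  0.22073503 -0.67717998  2.71016636 -1.89775746] [ 0.46297329 -0.18856737 -0.86608203]
```

Run:
```python
from h import *
s=cv2.imread('pics/l9_full.png')[:,:,::-1];t=cv2.imread('pics/l9t_full.png')[:,:,::-1]
a=cv2.resize(s[182:232,326:366],None,fx=10,fy=10,interpolation=2);b=cv2.resize(t[230:280,395:435],None,fx=10,fy=10,interpolation=2)
cv2.imwrite('pics/p1.png',np.hstack([a,b])[:,:,::-1])
```

```text
(no output)
```

View pics/p1.png

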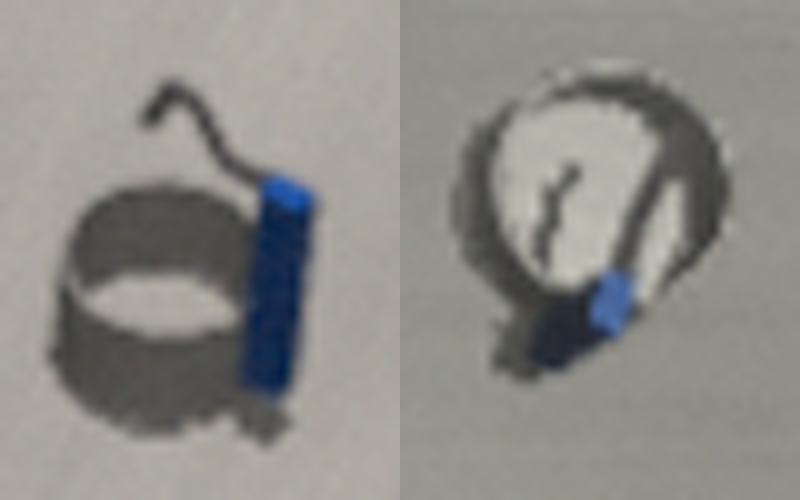

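Run:
```python
from h import *
from scipy.optimize import least_squares
def model(v):
    x,y,a=v;c,s=np.cos(a),np.sin(a)
    W=lambda X,Y,Z:np.array([x+c*X-s*Y,y+s*X+c*Y,Z])
    th=np.linspace(0,2*np.pi,73)
    rs=np.array([proj('side',W(42+34*np.cos(t),34*np.sin(t),45)) for t in th]);rt=np.array([proj('top',W(42+34*np.cos(t),34*np.sin(t),45)) for t in th])
    return W,rs,rt
def res(v):
    W,rs,rt=model(v)
    o=[]
    o+=list(proj('side',W(0,0,102))-(354.4,200.7));o+=list(proj('top',W(0,0,102))-(415.7,259.7))
    o+=list(proj('side',W(40.5,0,118))-(343.0,189.7))
    o+=[rs[:,0].min()-332.3,rs[:,1].min()-199.7,rt[:,0].max()-427.3,rt[:,1].min()-236.0,rt[:,0].min()-403.5]
    return np.array(o)
r=least_squares(res,[472,-313,-.26]);print(r.x[:2],np.degrees(r.x[2]),np.round(r.fun,1))
```

```text
[ 472.68124455 -311.57447185] -18.664386851362504 [-0.3  0.1 -0.   0.6  0.5  1.2 -1.4 -0.6  0.9  0.3 -0. ]
```

```bash
python3 -c "
from h import *
go((300,-180,620),71.3)"
```

```text
t 20.8 pos [-43.3 -27.8 860.5] yaw 77.1 q6 -1.90 F [-0.4  0.3 -0.6] M [ 0.1   0.26 -0.05] op 60.2 tilt 30.0 -> x -1.64 y 6.64 z 13.20 roll 1.16 (alt -34.84)
```

```bash
python3 -m jog '[{"x":-1.64,"y":6.64,"z":13.2,"roll":1.2,"claw":50},{"x":-1.64,"y":6.64,"z":13.2,"roll":1.2,"claw":50},{"x":-1.64,"y":6.64,"z":13.2,"roll":1.2,"claw":50},{"x":-1.64,"y":6.64,"z":13.2,"roll":1.2,"claw":50},{"x":-1.64,"y":6.64,"z":13.2,"roll":1.2,"claw":50},{"x":-1.64,"y":6.64,"z":13.2,"roll":1.2,"claw":50},{"x":-1.64,"y":6.64,"z":13.2,"roll":1.2,"claw":50},{"x":-1.64,"y":6.64,"z":13.2,"roll":1.2,"claw":50}]';  python3 -c "
from h import *
R=manip.get_state()['ee_rot'];print(R)
G=np.array([472.7,-311.6,82])
go(G-93*R[:,2],71.3)"
```

```text
time_s: 21.6
tool_pos: [78.6, -101.4, 755.0]
ee_rot: [[0.307, 0.846, 0.437], [0.951, -0.249, -0.185], [-0.048, 0.472, -0.88]]
ft_force: [0.1, -0.1, -0.9]
opening: 0.584
[[ 0.30687024  0.84554229  0.43690833]
 [ 0.95055607 -0.24928357 -0.18520493]
 [-0.04768453  0.47213975 -0.88023306]]
t 21.6 pos [  78.6 -101.4  755. ] yaw 72.1 q6 -0.73 F [ 0.1 -0.1 -0.9] M [ 0.1   0.25 -0.01] op 49.9 tilt 28.3 -> x -1.56 y 2.26 z 23.68 roll 0.16 (alt -35.84)
```

```bash
python3 -m jog '[{"x":-1.56,"y":2.26,"z":23.68,"roll":0.2,"claw":45},{"x":-1.56,"y":2.26,"z":23.68,"roll":0.2,"claw":45},{"x":-1.56,"y":2.26,"z":23.68,"roll":0.2,"claw":45},{"x":-1.56,"y":2.26,"z":23.68,"roll":0.2,"claw":45},{"x":-1.56,"y":2.26,"z":23.68,"roll":0.2,"claw":45},{"x":-1.56,"y":2.26,"z":23.68,"roll":0.2,"claw":45},{"x":-1.56,"y":2.26,"z":23.68,"roll":0.2,"claw":45},{"x":-1.56,"y":2.26,"z":23.68,"roll":0.2,"claw":45}]';  python3 -c "
from h import *
R=manip.get_state()['ee_rot'];print(R[:,2])
G=np.array([472.7,-311.6,82])
go(G-93*R[:,2],71.3)"
```

```text
time_s: 22.4
tool_pos: [153.9, -156.3, 518.9]
ee_rot: [[0.315, 0.852, 0.419], [0.949, -0.267, -0.171], [-0.034, 0.451, -0.892]]
ft_force: [-0.6, -0.2, -0.5]
opening: 0.528
[ 0.41871796 -0.17062855 -0.89194235]
t 22.4 pos [ 153.9 -156.3  518.9] yaw 71.6 q6 0.94 F [-0.6 -0.2 -0.5] M [ 0.09  0.23 -0.03] op 45.1 tilt 26.9 -> x -1.07 y 3.87 z 15.22 roll 0.07 (alt -35.93)
```

```bash
python3 -m jog '[{"x":-1.07,"y":3.87,"z":15.2,"roll":0,"claw":45},{"x":-1.07,"y":3.87,"z":15.2,"roll":0,"claw":45},{"x":-1.07,"y":3.87,"z":15.2,"roll":0,"claw":45},{"x":-1.07,"y":3.87,"z":15.2,"roll":0,"claw":45}]';  python3 -c "
from h import *
s=manip.get_state();R=s['ee_rot'];print(R[:,2],s['q'])
G=np.array([472.7,-311.6,82])
go(G-93*R[:,2],71.3)"
```

```text
time_s: 22.8
tool_pos: [169.7, -140.3, 462.1]
ee_rot: [[0.317, 0.843, 0.434], [0.947, -0.262, -0.185], [-0.042, 0.47, -0.882]]
ft_force: [-0.7, 1.0, 0.1]
opening: 0.527
[ 0.43432313 -0.18475119 -0.88160673] [ 2.88996937 -0.75260705  1.77588312  0.13798708  2.60093261  1.73290768]
t 22.8 pos [ 169.7 -140.3  462.1] yaw 71.5 q6 1.73 F [-0.7  1.   0.1] M [ 0.1   0.18 -0.01] op 45.0 tilt 28.2 -> x -1.67 y 4.05 z 13.51 roll 0.03 (alt -35.97)
```

```bash
python3 -c "
from h import *
go((78,-101,755));go((20,-70,820))"
```

```text
t 22.8 pos [ 169.7 -140.3  462.1] yaw 71.5 q6 1.73 F [-0.7  1.   0.1] M [ 0.1   0.18 -0.01] op 45.0 tilt 28.2 -> x -0.14 y 1.67 z -10.18
t 22.8 pos [ 169.7 -140.3  462.1] yaw 71.5 q6 1.73 F [-0.7  1.   0.1] M [ 0.1   0.18 -0.01] op 45.0 tilt 28.2 -> x 0.13 y 0.79 z -13.12
```

```bash
python3 -m jog '[{"x":-0.14,"y":1.67,"z":-10.2,"roll":0,"claw":45},{"x":-0.14,"y":1.67,"z":-10.2,"roll":0,"claw":45},{"x":-0.14,"y":1.67,"z":-10.2,"roll":0,"claw":45},{"x":-0.14,"y":1.67,"z":-10.2,"roll":0,"claw":45},{"x":-0.14,"y":1.67,"z":-10.2,"roll":0,"claw":45},{"x":-0.14,"y":1.67,"z":-10.2,"roll":0,"claw":45},{"x":0.13,"y":0.8,"z":-13.1,"roll":0,"claw":45},{"x":0.13,"y":0.8,"z":-13.1,"roll":0,"claw":45}]';  python3 -c "
from h import *
s=manip.get_state();R=s['ee_rot'];print(R[:,2],s['q'])
go((-43,-28,860),71.3)"
```

```text
time_s: 23.6
tool_pos: [0.2, -96.8, 631.6]
ee_rot: [[0.32, 0.85, 0.418], [0.947, -0.266, -0.182], [-0.044, 0.454, -0.89]]
ft_force: [-0.6, 0.1, -0.3]
opening: 0.524
[ 0.41809776 -0.18238158 -0.88990518] [ 2.88608002 -0.3854218   1.28096966  0.16977875  2.70929008  1.76782952]
t 23.6 pos [ 2.000e-01 -9.680e+01  6.316e+02] yaw 71.3 q6 1.77 F [-0.6  0.1 -0.3] M [ 0.09  0.23 -0.03] op 44.7 tilt 27.1 -> x 1.38 y 1.62 z -7.80 roll 0.01 (alt -35.99)
```

```bash
python3 -c "
from h import *
go((-250,60,650),71.3)"
```

```text
t 23.6 pos [ 2.000e-01 -9.680e+01  6.316e+02] yaw 71.3 q6 1.77 F [-0.6  0.1 -0.3] M [ 0.09  0.23 -0.03] op 44.7 tilt 27.1 -> x 2.26 y -8.20 z -4.99 roll 0.01 (alt -35.99)
```

```bash
python3 -m jog '[{"x":2.3,"y":-8.2,"z":-5,"roll":0,"claw":45},{"x":2.3,"y":-8.2,"z":-5,"roll":0,"claw":45},{"x":2.3,"y":-8.2,"z":-5,"roll":0,"claw":45},{"x":2.3,"y":-8.2,"z":-5,"roll":0,"claw":45},{"x":2.3,"y":-8.2,"z":-5,"roll":0,"claw":45},{"x":2.3,"y":-8.2,"z":-5,"roll":0,"claw":45},{"x":2.3,"y":-8.2,"z":-5,"roll":0,"claw":45}]';  python3 -c "
from h import *
s=manip.get_state();R=s['ee_rot'];print(R[:,2],s['q'])
go((-200,250,650),71.3);go((0,320,650),71.3)"
```

```text
time_s: 24.3
tool_pos: [-254.5, 65.1, 647.0]
ee_rot: [[0.321, 0.848, 0.423], [0.946, -0.266, -0.185], [-0.045, 0.459, -0.887]]
ft_force: [0.5, 0.8, -1.4]
opening: 0.529
[ 0.42257005 -0.18511496 -0.88722433] [ 2.66409049  0.04861026  0.92963909 -0.06212603  2.64117929  1.36202109]
t 24.3 pos [-254.5   65.1  647. ] yaw 71.3 q6 1.36 F [ 0.5  0.8 -1.4] M [0.06 0.26 0.01] op 45.2 tilt 27.5 -> x 6.41 y -0.05 z -0.46 roll -0.01 (alt 35.99)
t 24.3 pos [-254.5   65.1  647. ] yaw 71.3 q6 1.36 F [ 0.5  0.8 -1.4] M [0.06 0.26 0.01] op 45.2 tilt 27.5 -> x 10.76 y 4.98 z 1.92 roll -0.01 (alt 35.99)
```

```bash
python3 -m jog '[{"x":6.4,"y":0,"z":-0.5,"roll":0,"claw":45},{"x":6.4,"y":0,"z":-0.5,"roll":0,"claw":45},{"x":6.4,"y":0,"z":-0.5,"roll":0,"claw":45},{"x":8.5,"y":2,"z":0.5,"roll":0,"claw":45},{"x":10.8,"y":5,"z":1.9,"roll":0,"claw":45},{"x":10.8,"y":5,"z":1.9,"roll":0,"claw":45},{"x":10.8,"y":5,"z":1.9,"roll":0,"claw":45},{"x":10.8,"y":5,"z":1.9,"roll":0,"claw":45}]';  python3 -c "
from h import *
s=manip.get_state();R=s['ee_rot'];print(R[:,2],s['q'])
go((250,230,600),71.3);go((350,0,550),71.3)"
```

```text
time_s: 25.1
tool_pos: [8.9, 317.4, 653.8]
ee_rot: [[0.32, 0.851, 0.417], [0.947, -0.266, -0.182], [-0.044, 0.453, -0.89]]
ft_force: [-0.7, 0.6, -0.0]
opening: 0.524
[ 0.4171791  -0.18181903 -0.89045126] [ 1.7369057   0.02739809  0.93135507 -0.57682089  2.36716954  0.10020737]
t 25.1 pos [  8.9 317.4 653.8] yaw 71.3 q6 0.10 F [-0.7  0.6 -0. ] M [ 0.09  0.26 -0.  ] op 44.8 tilt 27.1 -> x -0.11 y 6.80 z 5.48 roll 0.01 (alt -35.99)
t 25.1 pos [  8.9 317.4 653.8] yaw 71.3 q6 0.10 F [-0.7  0.6 -0. ] M [ 0.09  0.26 -0.  ] op 44.8 tilt 27.1 -> x -6.23 y 10.93 z 9.75 roll 0.01 (alt -35.99)
```

```bash
python3 -m jog '[{"x":-0.1,"y":6.8,"z":5.5,"roll":0,"claw":45},{"x":-0.1,"y":6.8,"z":5.5,"roll":0,"claw":45},{"x":-0.1,"y":6.8,"z":5.5,"roll":0,"claw":45},{"x":-0.1,"y":6.8,"z":5.5,"roll":0,"claw":45},{"x":-3,"y":8.8,"z":7.5,"roll":0,"claw":45},{"x":-6.2,"y":10.9,"z":9.7,"roll":0,"claw":45},{"x":-6.2,"y":10.9,"z":9.7,"roll":0,"claw":45},{"x":-6.2,"y":10.9,"z":9.7,"roll":0,"claw":45}]';  python3 -c "
from h import *
s=manip.get_state();R=s['ee_rot'];print(R[:,2],s['q'])
G=np.array([472.7,-311.6,82])
go((400,-200,350),71.3);go(G-93*R[:,2],71.3)"
```

```text
time_s: 25.9
tool_pos: [288.2, 99.5, 574.2]
ee_rot: [[0.318, 0.852, 0.416], [0.947, -0.266, -0.18], [-0.042, 0.452, -0.891]]
ft_force: [0.2, 0.4, 1.0]
opening: 0.526
[ 0.41647079 -0.17955237 -0.89124241] [ 0.5101975  -0.31439297  1.39783535 -0.37430788  1.74539746 -0.87101683]
t 25.9 pos [288.2  99.5 574.2] yaw 71.4 q6 -0.87 F [0.2 0.4 1. ] M [0.13 0.22 0.03] op 44.9 tilt 27.0 -> x -7.95 y 2.45 z 10.01 roll 0.03 (alt -35.97)
t 25.9 pos [288.2  99.5 574.2] yaw 71.4 q6 -0.87 F [0.2 0.4 1. ] M [0.13 0.22 0.03] op 44.9 tilt 27.0 -> x -10.33 y 1.47 z 16.54 roll 0.03 (alt -35.97)
```

Back in the normal arm configuration with 27° tilt. On to the pail.

```bash
python3 -m jog '[{"x":-8,"y":2.4,"z":10,"roll":0,"claw":45},{"x":-8,"y":2.4,"z":10,"roll":0,"claw":45},{"x":-8,"y":2.4,"z":10,"roll":0,"claw":45},{"x":-8,"y":2.4,"z":10,"roll":0,"claw":45},{"x":-8,"y":2.4,"z":10,"roll":0,"claw":45},{"x":-8,"y":2.4,"z":10,"roll":0,"claw":45},{"x":-8,"y":2.4,"z":10,"roll":0,"claw":45},{"x":-9,"y":2,"z":13,"roll":0,"claw":45}]';  python3 -c "
from h import *
s=manip.get_state();R=s['ee_rot'];print(R[:,2],s['q'])
G=np.array([472.7,-311.6,82])
go(G-93*R[:,2],71.3)"
```

```text
time_s: 26.7
tool_pos: [391.5, -179.1, 350.9]
ee_rot: [[0.323, 0.849, 0.419], [0.945, -0.269, -0.184], [-0.043, 0.456, -0.889]]
ft_force: [0.6, 0.1, -0.1]
opening: 0.528
[ 0.41921171 -0.18369959 -0.88910967] [-0.69472779 -0.24102329  1.88943282  0.14819517  1.0387891  -1.99269585]
t 26.7 pos [ 391.5 -179.1  350.9] yaw 71.2 q6 -1.99 F [ 0.6  0.1 -0.1] M [0.1  0.2  0.09] op 45.1 tilt 27.2 -> x -2.91 y -0.60 z 6.82 roll -0.03 (alt 35.97)
```

```bash
python3 -m jog '[{"x":-2.9,"y":-0.6,"z":6.8,"roll":0,"claw":45},{"x":-2.9,"y":-0.6,"z":6.8,"roll":0,"claw":45},{"x":-2.9,"y":-0.6,"z":6.8,"roll":0,"claw":45},{"x":-2.9,"y":-0.6,"z":6.8,"roll":0,"claw":45},{"x":-2.9,"y":-0.6,"z":6.8,"roll":0,"claw":45},{"x":-2.9,"y":-0.6,"z":6.8,"roll":0,"claw":45},{"x":-2.9,"y":-0.6,"z":6.8,"roll":0,"claw":45}]';  python3 -c "
from h import *
manip.snapshot('top')
s=manip.get_state();R=s['ee_rot'];print(R[:,2],s['q'])
G=np.array([472.7,-311.6,82])
go(G-93*R[:,2],71.3);go(G-3*R[:,2],71.3)
snap('side','p2',(310,140,410,240),6);snap('top','p2t',(360,200,460,300),6)"
```

```text
time_s: 27.4
tool_pos: [433.2, -289.9, 164.4]
ee_rot: [[0.319, 0.852, 0.416], [0.947, -0.267, -0.179], [-0.041, 0.451, -0.891]]
ft_force: [-0.2, -0.1, -0.9]
opening: 0.528
[ 0.41763892 -0.18021821 -0.89056113] [-0.85429089  0.08753465  2.10263157  0.38365441  0.5529386  -2.39899325]
t 27.4 pos [ 433.7 -289.8  165.4] yaw 71.5 q6 -2.40 F [-0.5  0.1  0.2] M [ 0.13  0.2  -0.01] op 45.0 tilt 27.1 -> x -0.16 y 0.04 z 0.05 roll 0.03 (alt -35.97)
t 27.4 pos [ 433.7 -289.8  165.4] yaw 71.5 q6 -2.40 F [-0.5  0.1  0.2] M [ 0.13  0.2  -0.01] op 45.0 tilt 27.1 -> x -0.16 y 0.04 z 3.05 roll 0.03 (alt -35.97)
```

View pics/p2.png

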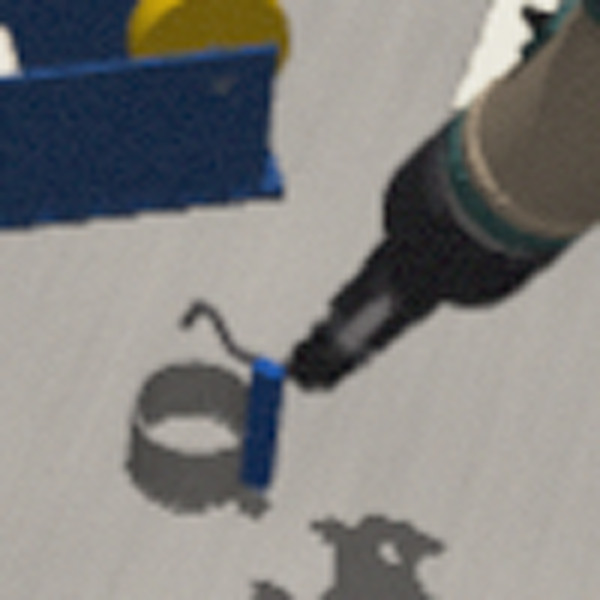

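View pics/p2t.png

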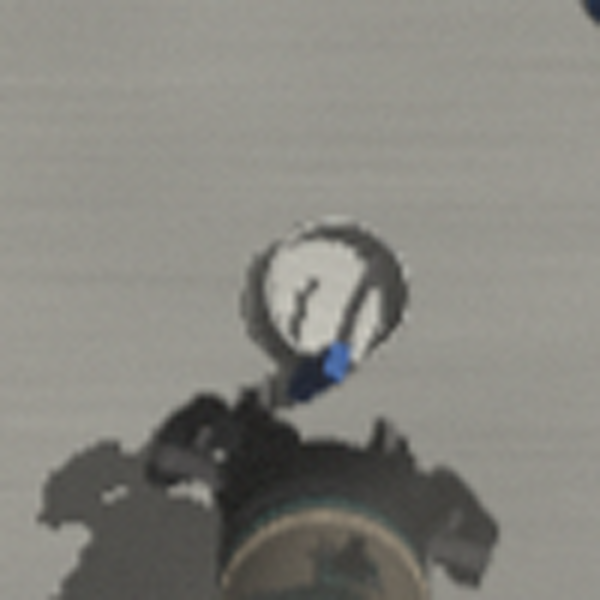

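```bash
python3 -m jog '[{"x":-0.16,"y":0.02,"z":0.3,"roll":0,"claw":45},{"x":-0.16,"y":0.04,"z":1.0,"roll":0,"claw":45},{"x":-0.16,"y":0.04,"z":1.7,"roll":0,"claw":45},{"x":-0.16,"y":0.04,"z":1.7,"roll":0,"claw":45}]';  python3 -c "
from h import *
s=manip.get_state();R=s['ee_rot'];print(R[:,2],s['q'])
G=np.array([472.7,-311.6,82])
go(G-3*R[:,2],71.3)
snap('side','p3',(310,140,410,240),6);snap('top','p3t',(360,200,460,300),6)"
```

```text
time_s: 27.95
tool_pos: [454.9, -303.0, 118.2]
ee_rot: [[0.316, 0.853, 0.416], [0.948, -0.265, -0.177], [-0.041, 0.45, -0.892]]
ft_force: [-0.6, 0.7, 0.0]
opening: 0.524
[ 0.41562328 -0.17735337 -0.89207795] [-0.83583102  0.19471869  2.12455473  0.46829582  0.4330344  -2.48341092]
t 27.9 pos [ 454.9 -303.   118.2] yaw 71.6 q6 -2.48 F [-0.6  0.7  0. ] M [0.09 0.21 0.02] op 44.8 tilt 26.9 -> x -0.03 y 0.04 z 1.28 roll 0.05 (alt -35.95)
```

View pics/p3.png

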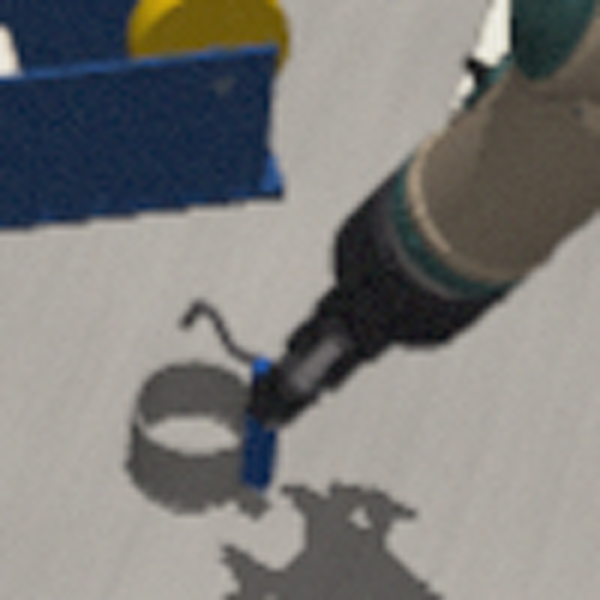

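View pics/p3t.png

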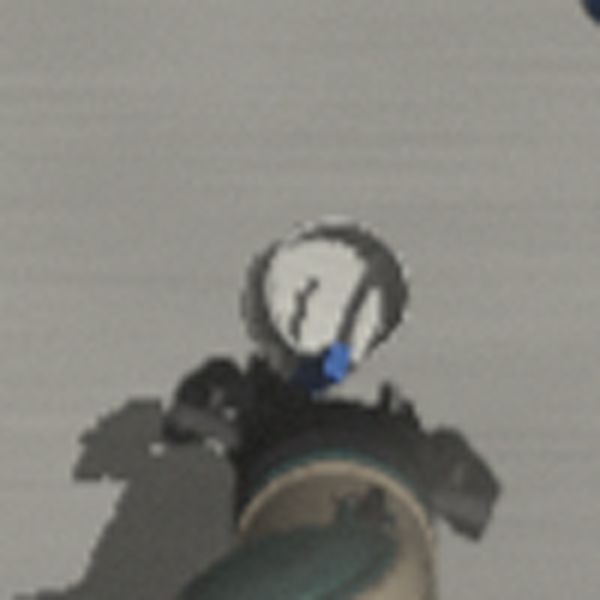

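```bash
python3 -m jog '[{"x":-0.12,"y":0.02,"z":0.5,"roll":0,"claw":45},{"x":-0.14,"y":0.04,"z":1.0,"roll":0,"claw":45},{"x":-0.14,"y":0.04,"z":1.2,"roll":0,"claw":45},{"x":-0.14,"y":0.04,"z":1.2,"roll":0,"claw":30}]';  python3 -c "
from h import *
s=manip.get_state();R=s['ee_rot'];print(R[:,2],s['q'])
G=np.array([472.7,-311.6,82])
go(G-3*R[:,2],71.3)
snap('side','p4',(310,140,410,240),6);snap('top','p4t',(360,200,460,300),6)"
```

```text
time_s: 28.45
tool_pos: [469.6, -314.2, 88.6]
ee_rot: [[0.316, 0.852, 0.417], [0.948, -0.264, -0.179], [-0.042, 0.452, -0.891]]
ft_force: [0.3, 0.3, 0.5]
opening: 0.374
[ 0.41713691 -0.17922628 -0.89099648] [-0.82742509  0.26688298  2.12954213  0.55493119  0.36038321 -2.57034296]
t 28.4 pos [ 469.6 -314.2   88.6] yaw 71.5 q6 -2.57 F [0.3 0.3 0.5] M [ 0.11  0.22 -0.02] op 31.9 tilt 27.0 -> x 0.12 y -0.03 z 0.12 roll 0.05 (alt -35.95)
```

View pics/p4.png

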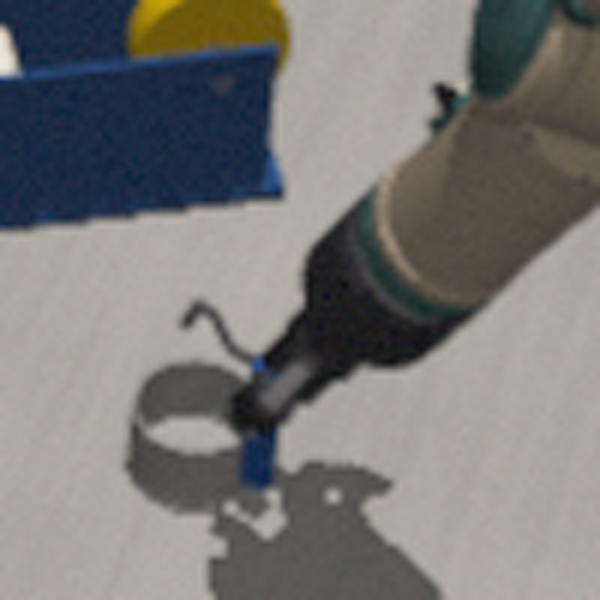

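View pics/p4t.png

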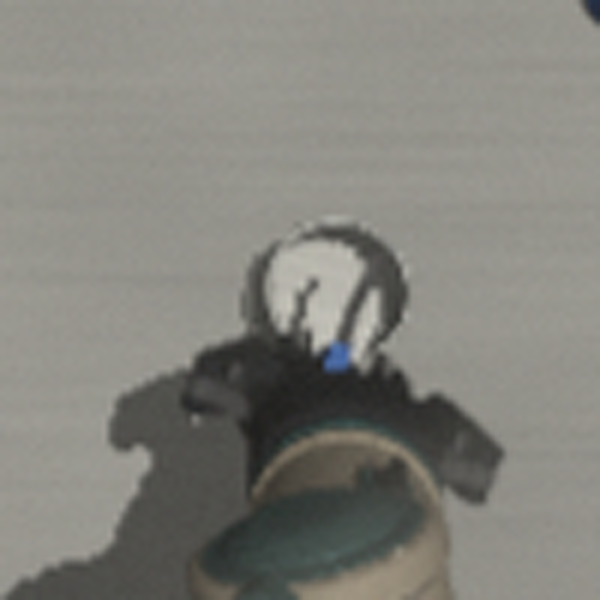

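```bash
python3 -m jog '[{"x":0,"y":0,"z":0,"roll":0,"claw":20},{"x":0,"y":0,"z":0,"roll":0,"claw":6},{"x":0,"y":0,"z":0,"roll":0,"claw":4},{"x":0,"y":0,"z":0,"roll":0,"claw":4}]' 90; python3 -m jog '[{"x":0,"y":-0.4,"z":-0.8,"roll":0,"claw":4},{"x":0,"y":-0.4,"z":-0.8,"roll":0,"claw":4}]' 90;  python3 -c "
from h import *
s=manip.get_state();R=s['ee_rot'];print(R[:,2],s['q'])
go((440,-280,250))
snap('side','p5',(310,140,410,240),6)"
```

```text
time_s: 28.95
tool_pos: [469.7, -312.5, 89.7]
ee_rot: [[0.316, 0.852, 0.419], [0.948, -0.265, -0.177], [-0.04, 0.452, -0.891]]
ft_force: [-1.7, 6.3, 10.5]
opening: 0.101
time_s: 29.15
tool_pos: [447.9, -305.5, 105.1]
ee_rot: [[0.316, 0.852, 0.417], [0.948, -0.264, -0.179], [-0.042, 0.452, -0.891]]
ft_force: [0.7, 0.7, -1.7]
opening: 0.102
[ 0.41691649 -0.17877633 -0.89119003] [-0.8535694   0.21095724  2.15199909  0.5310415   0.39888193 -2.56542355]
t 29.1 pos [ 447.9 -305.5  105.1] yaw 71.6 q6 -2.57 F [ 0.7  0.7 -1.7] M [0.23 0.45 0.01] op 8.8 tilt 27.0 -> x 0.52 y 1.73 z -4.57
```

View pics/p5.png

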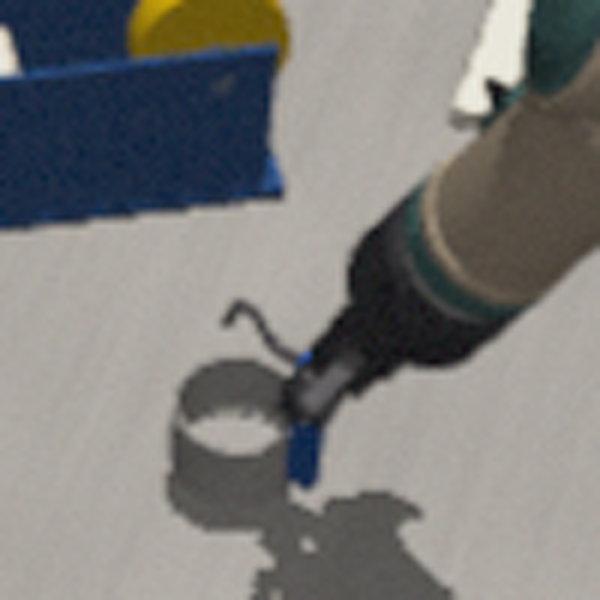

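Run:
```python
from h import *
s=cv2.imread('pics/p5_full.png')[:,:,::-1]
t=cv2.imread('pics/p4t_full.png')[:,:,::-1]
a=cv2.resize(s[205:265,255:300],None,fx=9,fy=9,interpolation=2);b=cv2.resize(t[150:215,280:320],None,fx=8.3,fy=8.3,interpolation=2)[:540]
print(a.shape,b.shape)
cv2.imwrite('pics/p6.png',np.hstack([a[:539],b[:539]])[:,:,::-1])
go((480,20,300))
```

```text
(540, 405, 3) (540, 332, 3)
t 29.2 pos [ 448.6 -306.3  104.9] yaw 71.5 q6 -2.57 F [ 0.2 -0.5 -1.4] M [0.18 0.36 0.02] op 8.6 tilt 27.0 -> x 10.36 y 0.96 z -7.31
```

View pics/p6.png

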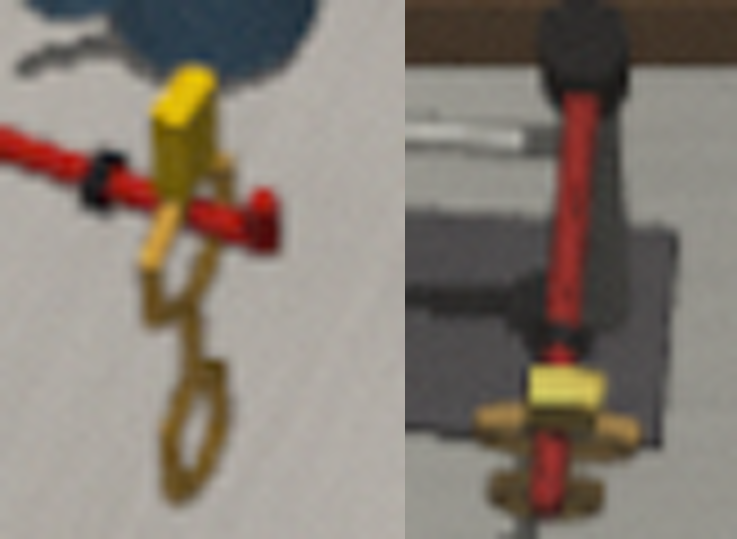

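Run:
```python
from h import *
np.set_printoptions(precision=1,suppress=True)
print('blocktop',tri((275.6,214.7),(299.0,195.9)))
b=np.array([591.,-9.5,297]);
print('loopc side obs 276.2,252.5')
for x in (585,588,591,594):
    for y in(-10,):
        print(x,proj('side',(x,y,163+17)),proj('top',(x,y,163+17)),'eyec',proj('side',(x,y,257)))
for x in (588,):
    Rl=np.stack([(.997,-.076,0),(.076,.997,0),(0,0,1)],1)
    overlay('pics/p5_full.png','o6','side',Rl,np.array([x,-10,297.]),(255,205,300,265),9)
    overlay('pics/p4t_full.png','o6t','top',Rl,np.array([x,-10,297.]),(280,150,320,215),8)
a=cv2.imread('pics/o6.png');b=cv2.imread('pics/o6t.png');h=min(len(a),len(b));cv2.imwrite('pics/o6b.png',np.hstack([a[:h],b[:h]]))
```

```text
blocktop (array([588.9, -13.4, 313. ]), np.float64(4.2120795616371725))
loopc side obs 276.2,252.5
585 [279.  250.8] [299.5 211.8] eyec [277.1 231.4]
588 [277.8 250.4] [299.5 210.7] eyec [276.  231.1]
591 [276.7 250.1] [299.5 209.5] eyec [274.8 230.7]
594 [275.6 249.8] [299.5 208.3] eyec [273.7 230.4]
```

View pics/o6b.png

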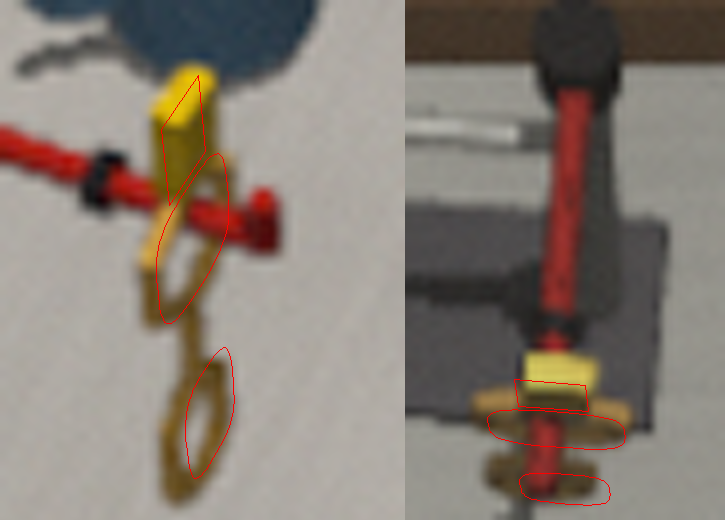

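Run:
```python
from h import *
np.set_printoptions(precision=1,suppress=True)
print(tri((276.0,252.3),(296.5,208.9)))
print(proj('top',(592,-4.5,180)),proj('side',(592,-4.5,180)),proj('side',(592,-4.5,178)))
```

```text
(array([591.2,  -2.7, 180.4]), np.float64(2.4259438151053807))
[297.3 209.1] [275.5 251.6] [275.6 252.1]
```

```bash
python3 -c "
from h import *
go((448,-300,200));go((480,14,200))"
```

```text
t 29.2 pos [ 448.6 -306.3  104.9] yaw 71.5 q6 -2.57 F [ 0.2 -0.5 -1.4] M [0.18 0.36 0.02] op 8.6 tilt 27.0 -> x 0.06 y 1.36 z -2.87
t 29.2 pos [ 448.6 -306.3  104.9] yaw 71.5 q6 -2.57 F [ 0.2 -0.5 -1.4] M [0.18 0.36 0.02] op 8.6 tilt 27.0 -> x 10.31 y -0.50 z -4.31
```

```bash
python3 -m jog '[{"x":0.06,"y":0.7,"z":-1.3,"roll":0,"claw":4},{"x":0.06,"y":1.36,"z":-2.7,"roll":0,"claw":4},{"x":1.2,"y":1.2,"z":-3.2,"roll":0,"claw":4},{"x":2.6,"y":0.9,"z":-3.4,"roll":0,"claw":4},{"x":4,"y":0.6,"z":-3.6,"roll":0,"claw":4},{"x":5.4,"y":0.4,"z":-3.8,"roll":0,"claw":4},{"x":6.8,"y":0.2,"z":-4,"roll":0,"claw":4},{"x":8.2,"y":0,"z":-4.1,"roll":0,"claw":4}]' 90;  python3 -c "
from h import *
s=manip.get_state();print(s['q'],s['ee_rot'][:,2])
go((480,14,200),71.5)"
```

```text
time_s: 30.0
tool_pos: [476.1, -49.9, 203.6]
ee_rot: [[0.317, 0.851, 0.418], [0.947, -0.265, -0.179], [-0.042, 0.453, -0.891]]
ft_force: [0.9, -0.5, -2.0]
opening: 0.102
[-0.17535123 -0.02000426  2.09919747 -0.1820858   0.60885931 -1.30751177] [ 0.41789603 -0.17921809 -0.89064234]
t 30.0 pos [476.1 -49.9 203.6] yaw 71.5 q6 -1.31 F [ 0.9 -0.5 -2. ] M [ 0.23  0.35 -0.01] op 8.7 tilt 27.0 -> x 2.06 y -0.51 z -0.22 roll -0.00 (alt 36.00)
```

```bash
python3 -m jog '[{"x":1,"y":-0.3,"z":-0.1,"roll":0,"claw":4},{"x":2.06,"y":-0.51,"z":-0.22,"roll":0,"claw":4},{"x":2.06,"y":-0.51,"z":-0.22,"roll":0,"claw":4},{"x":2.06,"y":-0.51,"z":-0.22,"roll":0,"claw":4},{"x":2.06,"y":-0.51,"z":-0.22,"roll":0,"claw":4}]' 90;  python3 -c "
from h import *
manip.snapshot('top')
s=manip.get_state();print(s['tool_pos'],s['ee_rot'][:,2])
snap('side','h1',(250,190,350,290),6);snap('top','h1t',(250,150,350,270),5)"
```

```text
time_s: 30.5
tool_pos: [479.5, 11.6, 199.4]
ee_rot: [[0.317, 0.852, 0.416], [0.947, -0.265, -0.18], [-0.043, 0.451, -0.891]]
ft_force: [-0.4, 0.6, -2.0]
opening: 0.099
[479.52811885  11.18877725 199.48869988] [ 0.41606595 -0.18008364 -0.8913243 ]
```

View pics/h1.png

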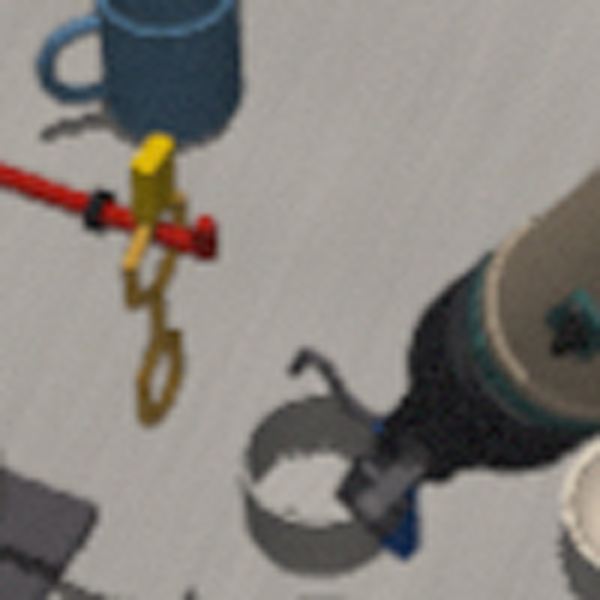

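View pics/h1t.png

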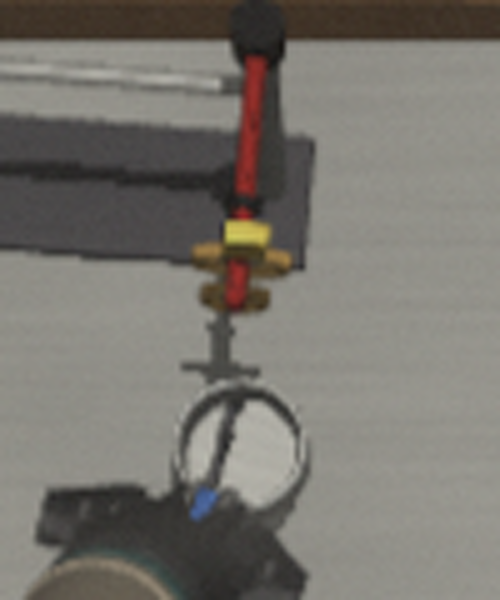

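```bash
python3 - <<'E'
from h import *
np.set_printoptions(precision=1,suppress=True)
p=manip.get_state()['tool_pos']
print('pointend',tri((298.7,250.5),(297.5,228.5)))
print('crown',tri((300.3,248.3),(297.1,230.0)))
print('strap top',tri((250+378/6-.5,190+425/6-.5),(250+205/5-.5,150+500/5-.5)))
c=p+np.array([41.4,-12.1,23.3]);print('pred crown under',c,proj('side',c+[0,0,6]),proj('top',c+[0,0,6]))
E
python3 - <<'E'
from h import *
s=cv2.imread('pics/h1_full.png')[:,:,::-1];t=cv2.imread('pics/h1t_full.png')[:,:,::-1]
a=cv2.resize(s[240:290,285:325],None,fx=10,fy=10,interpolation=2);b=cv2.resize(t[220:270,275:315],None,fx=10,fy=10,interpolation=2)
cv2.imwrite('pics/h2.png',np.hstack([a,b])[:,:,::-1])
E
```

```text
pointend (array([533.4,  -6.8, 210.6]), np.float64(6.84646841070889))
crown (array([528.1,  -6.2, 222.3]), np.float64(5.588767371852378))
strap top (array([486.7,  10.2, 212.2]), np.float64(2.4463542657579245))
pred crown under [521.   -1.2 223. ] [301.2 248.7] [295.  233.6]
```

View pics/h2.png

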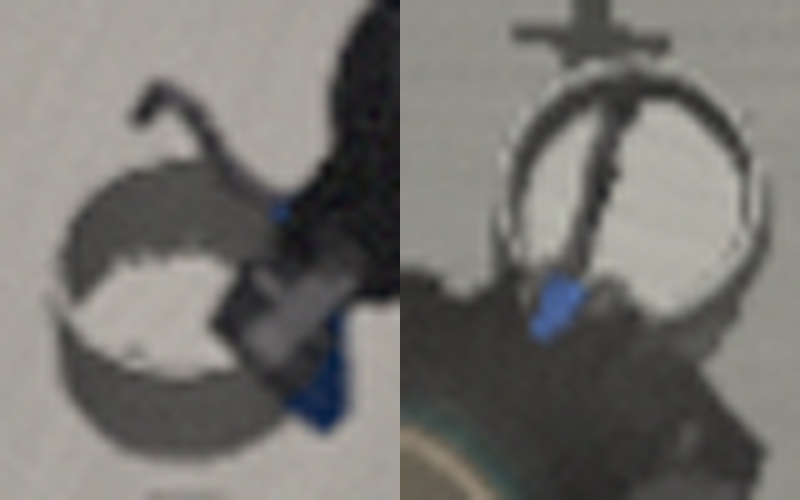

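```bash
cat > pf.py <<'E'
from h import *
from scipy.optimize import least_squares
from scipy.spatial.transform import Rotation as Ro
TH=np.linspace(0,2*np.pi,73)
def pose(v): return np.array(v[:3]),Ro.from_euler('ZYX',v[3:],degrees=True).as_matrix()
def pailfit(o,x0):
    # origin grip point; pitch>0 = nose down
    def res(v):
        t,R=pose(v);W=lambda X,Y,Z:t+R@np.array([X,Y,Z])
        out=[]
        for n in('side','top'):
            rim=np.array([proj(n,W(42+34*np.cos(a),34*np.sin(a),-33)) for a in TH])
            for k,val in o[n].items():
                if k=='xmin':out.append(rim[:,0].min()-val)
                if k=='xmax':out.append(rim[:,0].max()-val)
                if k=='ymin':out.append(rim[:,1].min()-val)
                if k=='strap':out+=list(proj(n,W(0,0,24))-val)
                if k=='crown':out+=list(proj(n,W(40.5,0,40))-val)
                if k=='point':out+=list(proj(n,W(50,0,19))-val)
        return np.array(out+[(v[5])/4])
    r=least_squares(res,x0);t,R=pose(r.x)
    print(np.round(r.x,1),'res',np.round(r.fun,1));print('crown under',np.round(t+R@[40.5,0,35],1),'point',np.round(t+R@[50,0,17],1),'bottom',np.round(t+R@[42,0,-78],1))
    return r.x
E
python3 - <<'E'
from pf import *
p=manip.get_state()['tool_pos'];print(p)
pailfit({'side':{'strap':(312.8,260.3),'xmin':290.5,'ymin':255.3,'crown':(300.3,247.9),'point':(298.5,251.0)},
'top':{'strap':(290.3,250),'xmin':284.5,'xmax':311.3,'ymin':225.7}},[480,10,190,-18,8,0])
E
```

```text
[479.57204998  10.8970861  199.71040461]
[483.8  10.7 189.3 -23.3   4.6  -1.4] res [ 0.5  0.1 -1.1 -0.2  0.3 -0.2  0.1  0.2 -0.  -0.7 -0.1  0.1  0.9 -0.4]
crown under [523.8  -5.5 220.9] point [531.   -9.1 202.2] bottom [515.7  -5.1 108.2]
```

```bash
python3 -c "
from h import *
go((509,13.5,164.5),71.5)"
```

```text
t 30.6 pos [479.6  10.9 199.7] yaw 71.4 q6 -1.03 F [-0.6 -0.5 -1.5] M [0.16 0.32 0.01] op 8.6 tilt 27.0 -> x 0.45 y 0.28 z 1.44 roll -0.02 (alt 35.98)
```

```bash
python3 -m jog '[{"x":0.2,"y":0.15,"z":0.7,"roll":0,"claw":4},{"x":0.45,"y":0.28,"z":1.44,"roll":0,"claw":4},{"x":0.45,"y":0.28,"z":1.44,"roll":0,"claw":4},{"x":0.45,"y":0.28,"z":1.44,"roll":0,"claw":4}]' 90;  python3 -c "
from h import *
manip.snapshot('top')
go((549,13.5,164.5),71.5)
snap('side','h3',(255,200,325,270),9);snap('top','h3t',(265,180,335,250),9)"
```

```text
time_s: 31.05
tool_pos: [508.7, 14.0, 164.1]
ee_rot: [[0.318, 0.852, 0.415], [0.947, -0.266, -0.18], [-0.043, 0.451, -0.892]]
ft_force: [0.9, -0.9, -2.4]
opening: 0.101
t 31.1 pos [508.8  14.2 164.7] yaw 71.4 q6 -0.96 F [-0.4 -0.2 -1.7] M [0.15 0.38 0.06] op 8.5 tilt 27.0 -> x 0.40 y 1.15 z 0.57 roll -0.01 (alt 35.99)
```

View pics/h3.png

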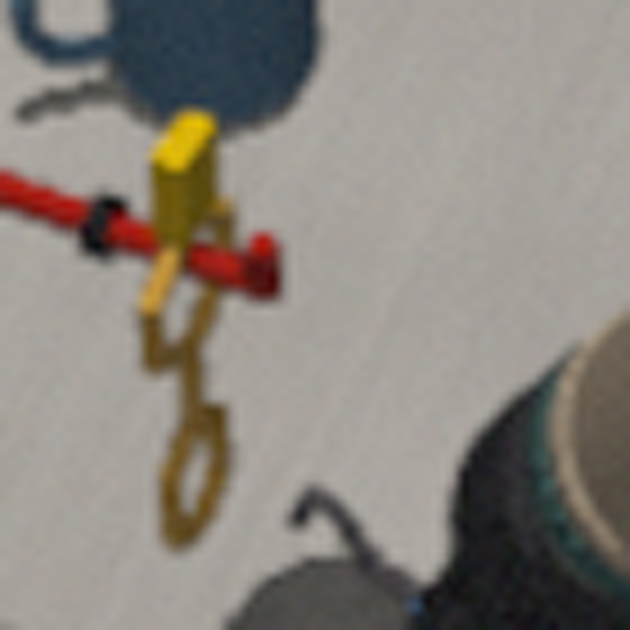

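View pics/h3t.png

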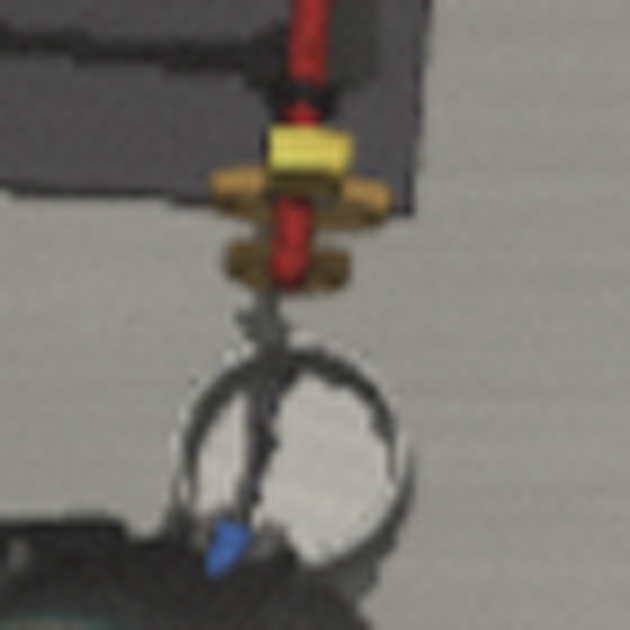

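Run:
```python
from pf import *
print(proj('side',(552.8,-1.3,191.5)), proj('side',(592.8,-1.3,191.5)),'loop in top/bot',proj('side',(591.5,-3.5,197)),proj('side',(591.5,-3.5,163)))
print('top',proj('top',(552.8,-1.3,191.5)))
def s(u):return (255+u[0]/9-.5,200+u[1]/9-.5)
def t(u):return (265+u[0]/9-.5,180+u[1]/9-.5)
pailfit({'side':{'crown':s((312,490)),'point':s((297,520)),'strap':s((408,605)),'ymin':s((0,556))[1]},
'top':{'strap':t((228,545)),'xmin':t((185,0))[0],'xmax':t((410,0))[0],'ymin':t((0,343))[1]}},[512,14,155,-20,5,0])
# refit loop at current picture
print(tri(s((195,477)),t((287,268))))
```

```text
[289.38963579 254.23184773] [274.44036742 249.75582662] loop in top/bot [275.13065144 247.90386589] [275.96862455 255.97311108]
top [295.75497979 223.59558438]
[ 5.158e+02  1.470e+01  1.504e+02 -2.650e+01  4.300e+00 -1.000e-01] res [ 0.1  0.1  0.  -0.   0.9  0.3 -0.1 -0.  -1.1 -0.6  0.5  0.  -0. ]
crown under [554.3  -4.4 182.3] point [561.5  -8.1 163.6] bottom [547.9  -1.5  69.5]
(array([590.44159443,  -2.40033443, 180.2302479 ]), np.float64(2.0837640647567923))
```

```bash
python3 -c "
from h import *
go((509,17,167));go((538,17,167));go((550,16.5,167),71.5)"
```

```text
t 31.2 pos [509.   14.5 165.3] yaw 71.5 q6 -0.96 F [ 0.2 -0.  -1.8] M [0.17 0.36 0.03] op 8.5 tilt 27.1 -> x 0.08 y 0.00 z -0.06
t 31.2 pos [509.   14.5 165.3] yaw 71.5 q6 -0.96 F [ 0.2 -0.  -1.8] M [0.17 0.36 0.03] op 8.5 tilt 27.1 -> x 0.38 y 0.83 z 0.34
t 31.2 pos [509.   14.5 165.3] yaw 71.5 q6 -0.96 F [ 0.2 -0.  -1.8] M [0.17 0.36 0.03] op 8.5 tilt 27.1 -> x 0.49 y 1.17 z 0.51 roll -0.00 (alt 36.00)
```

```bash
python3 -m jog '[{"x":0.08,"y":0.02,"z":-0.06,"roll":0,"claw":4},{"x":0.2,"y":0.4,"z":0.12,"roll":0,"claw":4},{"x":0.34,"y":0.73,"z":0.29,"roll":0,"claw":4},{"x":0.34,"y":0.73,"z":0.29,"roll":0,"claw":4},{"x":0.34,"y":0.73,"z":0.29,"roll":0,"claw":4}]' 90;  python3 -c "
from h import *
manip.snapshot('top')
go((550,16.5,167),71.5)
snap('side','h4',(255,200,325,270),9);snap('top','h4t',(265,180,335,250),9)"
```

```text
time_s: 31.7
tool_pos: [535.0, 17.3, 166.0]
ee_rot: [[0.317, 0.852, 0.416], [0.948, -0.264, -0.18], [-0.043, 0.451, -0.891]]
ft_force: [0.4, 0.9, -1.9]
opening: 0.101
t 31.8 pos [534.4  17.2 165.8] yaw 71.5 q6 -0.96 F [-0.7 -0.1 -1.7] M [0.17 0.4  0.  ] op 8.6 tilt 26.9 -> x 0.14 y 0.47 z 0.18 roll 0.00 (alt -36.00)
```

View pics/h4.png

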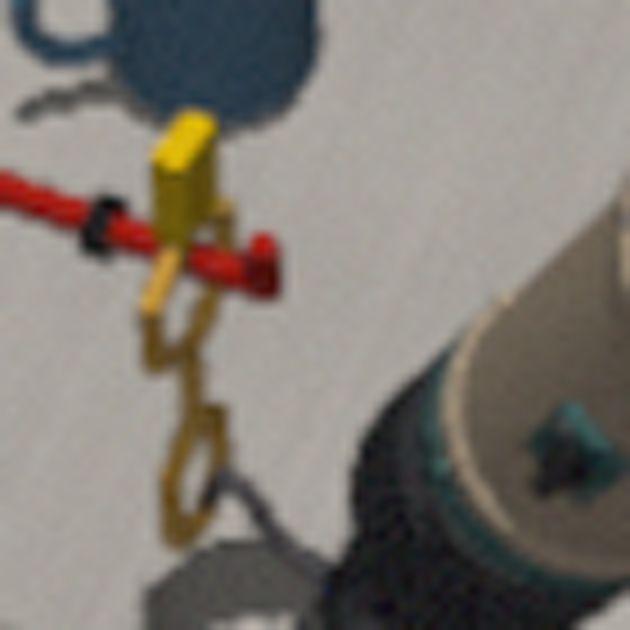

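View pics/h4t.png

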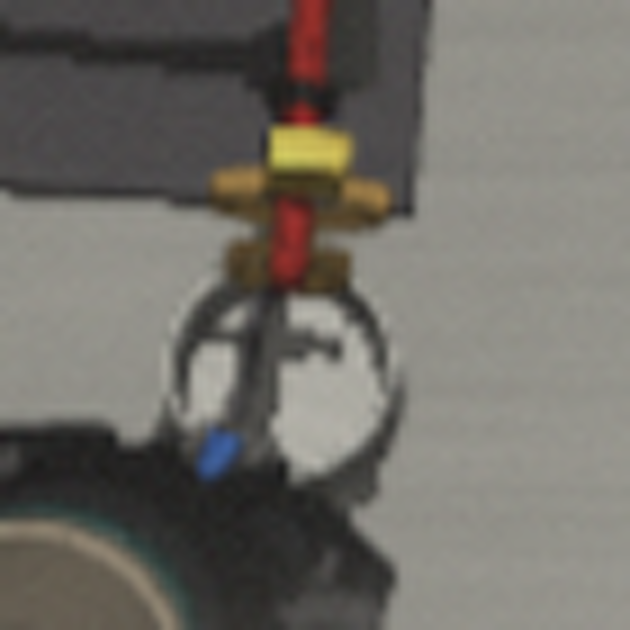

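```bash
python3 -m jog '[{"x":0.05,"y":0.22,"z":0.1,"roll":0,"claw":4},{"x":0.1,"y":0.42,"z":0.2,"roll":0,"claw":4},{"x":0.1,"y":0.42,"z":0.2,"roll":0,"claw":4},{"x":0.1,"y":0.42,"z":0.2,"roll":0,"claw":4}]' 90;  python3 -c "
from h import *
manip.snapshot('top')
go((550,16.5,167),71.5)
snap('side','h5',(255,200,325,270),9);snap('top','h5t',(265,180,335,250),9)"
```

```text
time_s: 32.25
tool_pos: [549.0, 15.6, 166.4]
ee_rot: [[0.317, 0.852, 0.417], [0.948, -0.264, -0.18], [-0.043, 0.452, -0.891]]
ft_force: [0.0, 0.4, -2.1]
opening: 0.101
t 32.3 pos [548.7  15.6 166.3] yaw 71.5 q6 -0.98 F [-0.5 -0.1 -1.3] M [ 0.17  0.36 -0.05] op 8.9 tilt 27.0 -> x 0.04 y 0.04 z -0.01 roll 0.00 (alt -36.00)
```

View pics/h5.png

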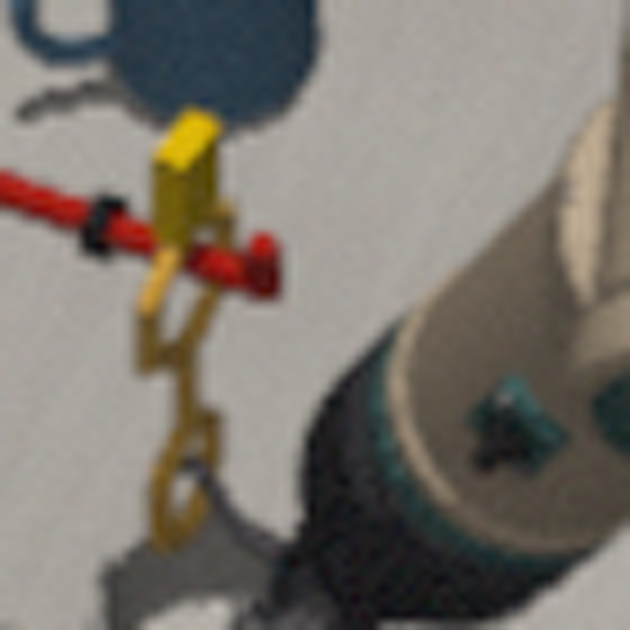

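View pics/h5t.png

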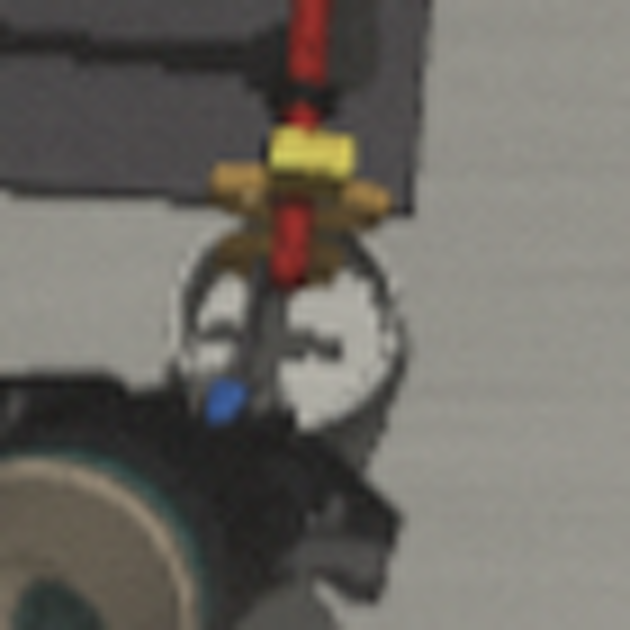

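Run:
```python
from h import *
im=cv2.imread('pics/h5_full.png')[:,:,::-1]
crp(im,'h5z',(265,238,295,270),20)
```

```text
(no output)
```

View pics/h5z.png

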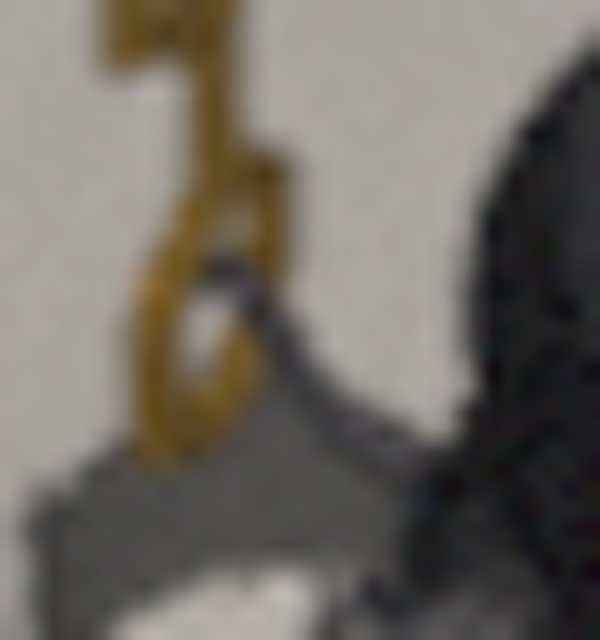

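```bash
python3 -m jog '[{"x":0.01,"y":-0.11,"z":0.22,"roll":0,"claw":4},{"x":0.02,"y":-0.22,"z":0.44,"roll":0,"claw":4},{"x":0.02,"y":-0.27,"z":0.53,"roll":0,"claw":4},{"x":0.02,"y":-0.27,"z":0.53,"roll":0,"claw":4}]' 90;  python3 -c "
from h import *
go((549,16,143),71.5)
snap('side','h6',(265,225,305,270),14)"
```

```text
time_s: 32.8
tool_pos: [547.9, 15.5, 147.4]
ee_rot: [[0.316, 0.853, 0.415], [0.948, -0.264, -0.18], [-0.044, 0.45, -0.892]]
ft_force: [0.2, -0.1, -1.8]
opening: 0.102
t 32.8 pos [547.9  15.5 147.4] yaw 71.5 q6 -0.94 F [ 0.2 -0.1 -1.8] M [ 0.17  0.36 -0.  ] op 8.7 tilt 26.9 -> x 0.03 y -0.04 z 0.14 roll 0.01 (alt -35.99)
```

View pics/h6.png

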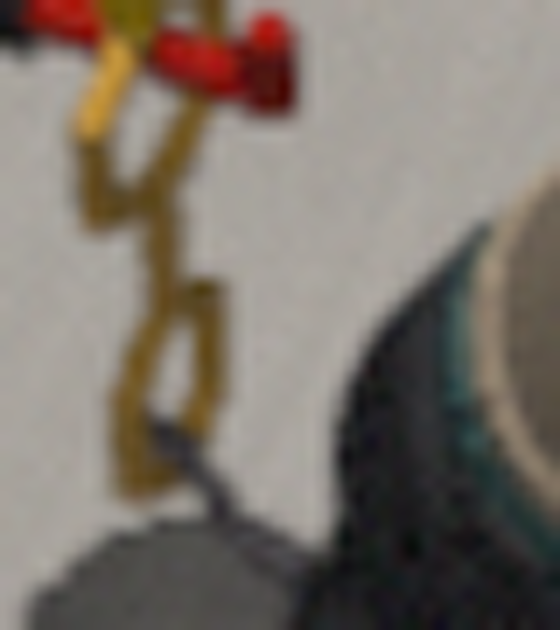

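```bash
python3 -m jog '[{"x":0.01,"y":-0.05,"z":0.09,"roll":0,"claw":4},{"x":0.01,"y":-0.09,"z":0.18,"roll":0,"claw":4},{"x":0.01,"y":-0.09,"z":0.18,"roll":0,"claw":4}]' 90;  python3 -c "
from h import *
go((549,16,143),71.5)
snap('side','h7',(265,225,305,270),14)"
```

```text
time_s: 33.15
tool_pos: [548.5, 15.6, 142.1]
ee_rot: [[0.317, 0.852, 0.416], [0.948, -0.264, -0.18], [-0.043, 0.451, -0.891]]
ft_force: [-0.2, 0.2, -1.2]
opening: 0.101
t 33.1 pos [548.5  15.6 142.1] yaw 71.5 q6 -0.93 F [-0.2  0.2 -1.2] M [ 0.21  0.36 -0.04] op 8.6 tilt 27.0 -> x 0.02 y 0.03 z -0.02 roll 0.01 (alt -35.99)
```

View pics/h7.png

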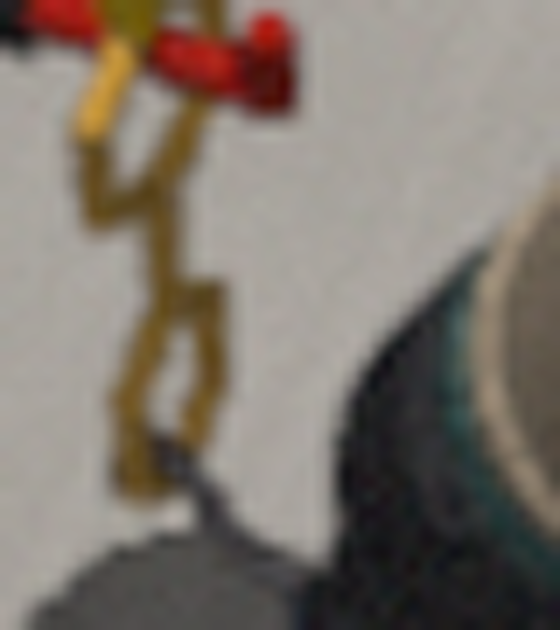

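Almost seated; continue down in small steps.

```bash
python3 -m jog '[{"x":0.01,"y":-0.04,"z":0.09,"roll":0,"claw":4},{"x":0.01,"y":-0.04,"z":0.09,"roll":0,"claw":4}]' 90;  python3 -c "
from h import *
go((549,16,137))";python3 -m jog '[{"x":0.01,"y":-0.04,"z":0.09,"roll":0,"claw":4},{"x":0.01,"y":-0.04,"z":0.09,"roll":0,"claw":4}]' 90;  python3 -c "
from h import *
go((549,16,137),71.5)
snap('side','h8',(265,225,305,270),14)"
```

```text
time_s: 33.4
tool_pos: [549.0, 15.7, 139.4]
ee_rot: [[0.316, 0.852, 0.417], [0.948, -0.264, -0.179], [-0.043, 0.452, -0.891]]
ft_force: [-0.1, 0.1, -2.1]
opening: 0.1
t 33.4 pos [549.   15.7 139.4] yaw 71.5 q6 -0.92 F [-0.1  0.1 -2.1] M [0.15 0.35 0.  ] op 8.5 tilt 27.0 -> x 0.01 y -0.04 z 0.07
time_s: 33.6
tool_pos: [551.5, 15.9, 138.5]
ee_rot: [[0.316, 0.85, 0.422], [0.948, -0.263, -0.179], [-0.041, 0.457, -0.889]]
ft_force: [-0.3, -0.3, 3.1]
opening: 0.103
t 33.6 pos [551.5  15.9 138.5] yaw 71.6 q6 -0.91 F [-0.3 -0.3  3.1] M [-0.13 -0.25 -0.07] op 8.8 tilt 27.3 -> x -0.02 y -0.09 z 0.01 roll 0.02 (alt -35.98)
```

View pics/h8.png

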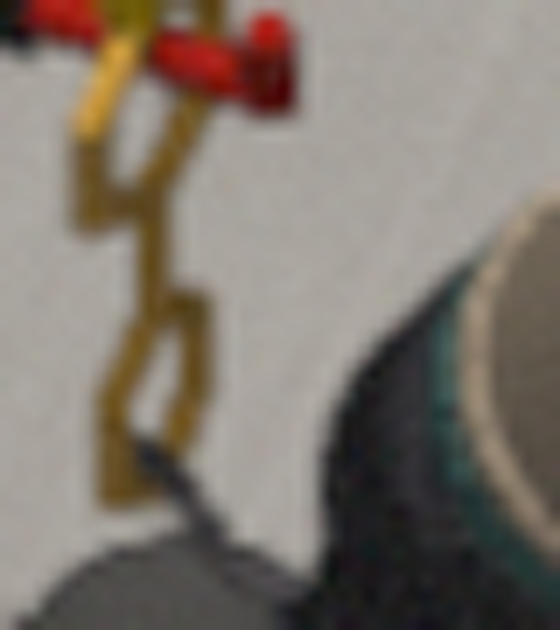

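```bash
python3 -m jog '[{"x":0,"y":0,"z":0,"roll":0,"claw":11},{"x":0,"y":0,"z":0,"roll":0,"claw":13},{"x":0,"y":0,"z":0,"roll":0,"claw":18},{"x":0,"y":0,"z":0,"roll":0,"claw":26},{"x":0,"y":0,"z":0,"roll":0,"claw":40}]' 40;  python3 -c "
from h import *
go((549,16,137),71.5)
snap('side','h9',(245,205,325,295),7);snap('top','h9t',(265,180,335,250),7)"
```

```text
time_s: 34.15
tool_pos: [548.9, 15.9, 136.3]
ee_rot: [[0.316, 0.852, 0.416], [0.948, -0.264, -0.179], [-0.043, 0.451, -0.891]]
ft_force: [0.1, -0.1, -1.3]
opening: 0.457
t 34.1 pos [548.9  15.9 136.3] yaw 71.5 q6 -0.91 F [ 0.1 -0.1 -1.3] M [0.1  0.2  0.03] op 39.0 tilt 27.0 -> x 0.00 y 0.01 z -0.02 roll 0.01 (alt -35.99)
```

View pics/h9.png

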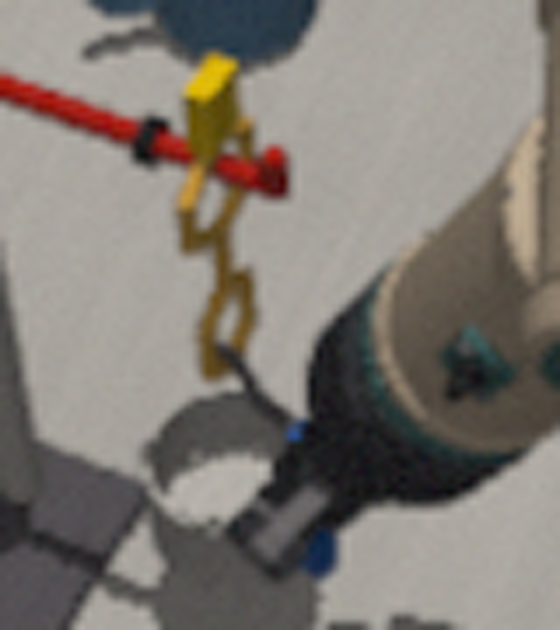

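View pics/h9t.png

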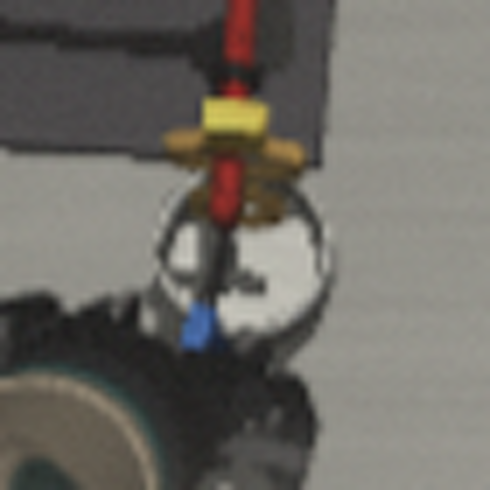

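```bash
python3 -m jog '[{"x":0,"y":0,"z":-0.15,"roll":0,"claw":44},{"x":0,"y":0,"z":-0.4,"roll":0,"claw":46},{"x":0,"y":0,"z":-0.8,"roll":0,"claw":46},{"x":0,"y":0,"z":-1.3,"roll":0,"claw":46},{"x":0,"y":0,"z":-2,"roll":0,"claw":46},{"x":0,"y":-1,"z":-3.3,"roll":0,"claw":46},{"x":0,"y":-2.5,"z":-4.5,"roll":0,"claw":46},{"x":0,"y":-2.5,"z":-4.5,"roll":0,"claw":46}]' 40;  python3 -c "
from h import *
go((549,16,137),71.5)
snap('side','h10',(245,205,325,295),7);snap('top','h10t',(245,140,345,250),5)"
```

```text
time_s: 35.05
tool_pos: [424.3, 60.5, 224.2]
ee_rot: [[0.316, 0.852, 0.417], [0.948, -0.264, -0.178], [-0.042, 0.452, -0.891]]
ft_force: [0.3, -0.5, -1.1]
opening: 0.536
t 35.0 pos [424.3  60.5 224.2] yaw 71.6 q6 -0.86 F [ 0.3 -0.5 -1.1] M [0.08 0.2  0.03] op 45.8 tilt 27.0 -> x 0.03 y 2.62 z 4.59 roll 0.02 (alt -35.98)
```

View pics/h10.png

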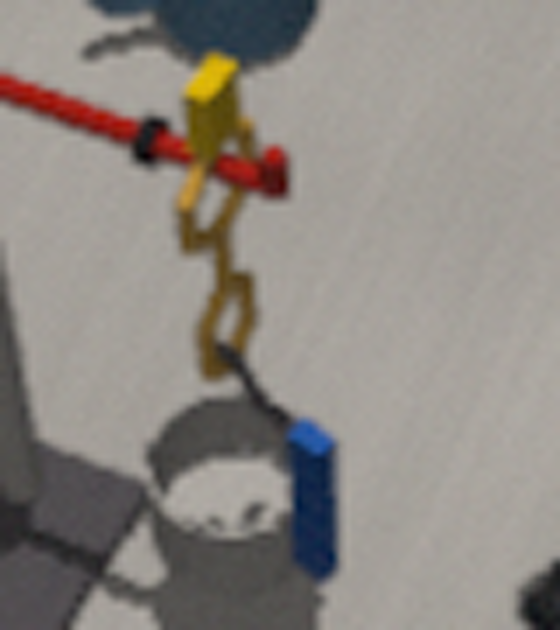

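View pics/h10t.png

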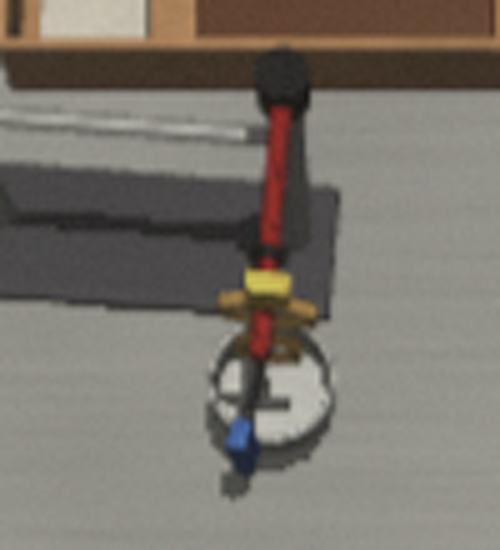

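```bash
python3 -m jog '[{"x":0,"y":0,"z":-1,"roll":0,"claw":46},{"x":0,"y":0,"z":-1,"roll":0,"claw":46},{"x":0,"y":0,"z":-1,"roll":0,"claw":46},{"x":0,"y":0,"z":-1,"roll":0,"claw":46},{"x":0,"y":0,"z":-1,"roll":0,"claw":46},{"x":0,"y":0,"z":-1,"roll":0,"claw":46},{"x":0,"y":0,"z":-1,"roll":0,"claw":46},{"x":0,"y":0,"z":-1,"roll":0,"claw":46}]'; python3 -c "
from h import *
snap('top','e1',(275,140,325,220),7);a=cv2.imread('pics/e1_full.png')
snap('side','e1s')
import time
b=cv2.imread('pics/b4t_full.png')
def red(im):
    h=cv2.cvtColor(im,cv2.COLOR_BGR2HSV);m=(cv2.inRange(h,(0,120,60),(8,255,255))|cv2.inRange(h,(172,120,60),(180,255,255)))
    q=np.argwhere(m[150:215,280:320])+[150,280]
    for lo,hi in((160,170),(170,180),(180,188),(204,212)):
        s=q[(q[:,0]>=lo)&(q[:,0]<hi)];print(lo,len(s),s.mean(0).round(2) if len(s) else '')
red(b);print();red(a)
"; python3 -m jog '[{"x":0,"y":0,"z":0,"roll":0,"claw":46},{"x":0,"y":0,"z":0,"roll":0,"claw":46},{"x":0,"y":0,"z":0,"roll":0,"claw":46},{"x":0,"y":0,"z":0,"roll":0,"claw":46},{"x":0,"y":0,"z":0,"roll":0,"claw":46},{"x":0,"y":0,"z":0,"roll":0,"claw":46},{"x":0,"y":0,"z":0,"roll":0,"claw":46},{"x":0,"y":0,"z":0,"roll":0,"claw":46}]' >/dev/null; python3 -c "
from h import *
snap('side','e2');snap('top','e2t')
for p,q in(('e1s','e2'),('e1','e2t')):
    x=cv2.imread(f'pics/{p}_full.png').astype(int);y=cv2.imread(f'pics/{q}_full.png').astype(int);d=abs(x-y).max(2);print((d[140:310,240:330]>40).sum())
print(manip.get_state()['joint_vel'],manip.get_state()['time_s'])"
```

```text
time_s: 35.95
tool_pos: [416.5, 65.2, 249.5]
ee_rot: [[0.317, 0.852, 0.416], [0.948, -0.264, -0.18], [-0.043, 0.452, -0.891]]
ft_force: [-0.7, 0.3, -0.6]
opening: 0.54
160 38 [164.87 300.63]
170 36 [174.72 299.78]
180 32 [183.5  298.75]
204 28 [207.46 296.61]

160 37 [164.95 300.57]
170 36 [174.72 299.78]
180 33 [183.45 298.82]
204 35 [207.34 296.83]
0
0
[ 1.97002879e-03 -8.82023835e-05  1.10596208e-03 -1.97618997e-04
 -1.83011165e-03  3.58781741e-04] 36.95
```

View pics/e2.png

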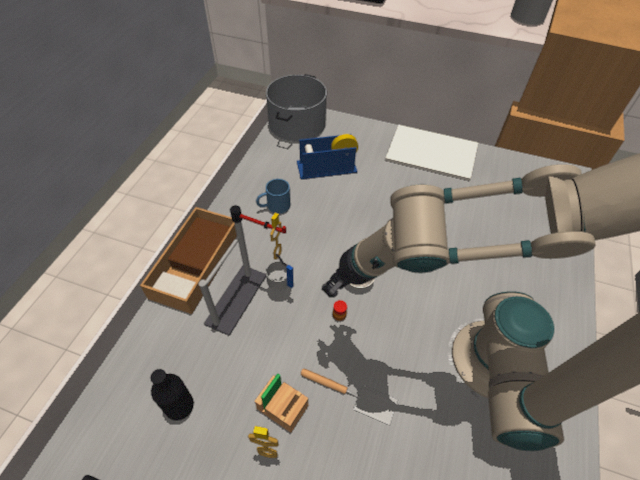

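View pics/e2t.png

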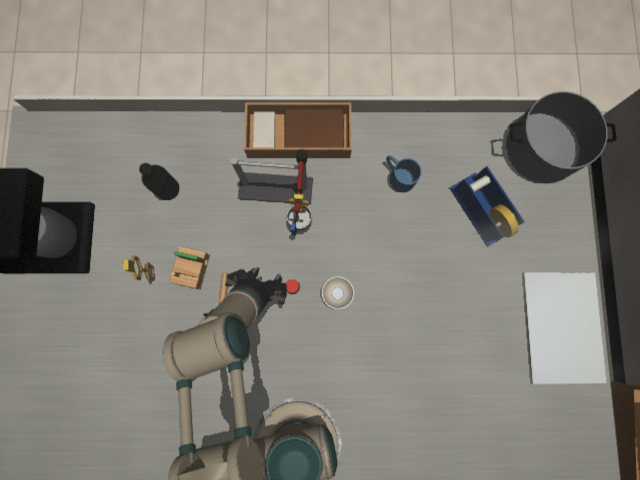

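The bracket's pixels match the earlier at-stop picture. The chain did not move between two pictures 0.9 s apart, and the gripper is clear of everything, so I'm handing in.

```bash
python3 -c "
from cell import manip
print(manip.job_done())"
```

```text
the job is handed in; nothing more can be done
None
```

The job is done and was handed in at about 37 s of the 72 s allowed. I swung the bracket out to its stop, hung the smaller brass link between the collar and the tip, then hung the pail by its hook from the link's lower loop.

**Bracket:** its stop pushed back with about 13 N. In the last top picture the bar is within 0.2 px of where it was straight after opening.

**Chain:** pictures 0.9 s apart show no changed pixels around the link and pail. By my measurements the pail hangs about 50 mm above the table. The gripper is open and clear of everything.

**Other objects:** the flask, jar, bowl, spatula, mug, dispenser, board and the larger link look unmoved in the last pictures. I judged this by eye, and the arm partly hides the bowl and spatula.

**Checks that disagreed:**
- The two cameras differed by up to 7 mm on single points. I checked alignment in the pictures before each insertion.
- When first hung, the link leaned about 3° in its own plane. I did not measure this again with the pail on.

**Arm handling:**
- The moves offer no tilt, so I got the 27° lean for the pail by driving the arm against its joint limits.
- This once swung the arm round to its reversed pose, with joints 1 and 2 at their range ends; joint 2 read -0.753 against its -0.75 limit. I took it back round the base, which cost about 3 s.

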